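Hang the shop bin on the slat rail and pack it with the socket sets

TASK

Hang the empty yellow bin on the slat rail: tip its front up, work its steel lip into the groove, then let the front down until the bin sits fully home, and let go of it. Then pack every socket set upright, grip rib up, side by side in the hung bin so that nothing stands above its rim, and lift your hand well clear. Last, skim your fingertips just above the rim along the middle of the bin, from its red end to its other end, to feel that nothing sticks up, and leave the other tools and parts on the table where they are.

Things in the scene. Friction and masses are not known exactly. Their poses are not given: they have to be found in the camera images.
- groove (a point): Slat rail: fixed blue panel on the table, 424 mm wide, 173 tall, 45 deep, one groove along its front, ends closed by dark caps. Point: in the front face, mid-width, on the groove's floor, 125 mm above the table. Axes: x into the panel (robot at -x), y along the groove, z up. Mouth 400 mm long, 24 mm tall (z 0 to 24). Floor flat from x 0 to 36 mm; below it the front face is flat.
- groove_lip (a point): Middle of the lower edge of the rail's aluminium lip, in the front face, 24 mm above point groove, same axes. The lip is 4 mm thick (x 0 to 4 mm) and 24 mm tall and closes the groove from above; behind it the groove is hollow to x = 36 mm and up to 18 mm above this point.
- bin_c (a point): Yellow open-topped shop bin with one RED end, 0.26 kg. Point: centre of its box, 30 mm above its underside. Axes: x to its back (steel hook lip), y to its red end, z up. Box 110 (x) x 206 (y) x 60 mm tall, walls and floor 5 mm. It may hang anywhere along the groove. Once hung it leans about 4 degrees front-down by itself, tongue on the groove's floor, tab against the lip, back against the panel.
- bin_grip (a point): Centre of the bin's black front grip: an upright fin 12 mm thick (y), 40 mm long (x), 40 mm tall (20 to 60 mm above the bin's underside), mid-front. 75 mm in front (-x) of and 10 mm above point bin_c, axes as there. Pinch it across its 12 mm.
- bin_tab (a point): Middle of the top edge of the bin's steel tab, 67 mm behind (+x), 58 mm above point bin_c, axes as there. Hook lip, 80 mm wide in y, in bin_c's frame: tongue x 55 to 69, z 26 to 30 mm (flush with the rim); tab turned up at x 65 to 69, z 26 to 58. Taller than the groove's mouth: it goes in only with the bin's front tipped up 35 to 40 degrees, then up behind the lip, then front down.
- set1_c (a point): Socket set, may be absent: blue block 80 (x) x 40 (y) x 24 mm tall, four chrome socket ends on top and a black grip rib 32 (x) x 12 (y) mm, 24 to 50 mm above the underside; 0.14 kg. Point: its centre, 25 mm up; z up. Starts on a 3 mm mat. Pinch the rib across 12 mm. Four fit abreast in the bin, 80 mm along its x, 46 mm apart in y; in there open the fingers only to 25 mm.
- set2_c (a point): Socket set, may be absent: orange block 80 (x) x 40 (y) x 24 mm tall, four chrome socket ends on top and a black grip rib 32 (x) x 12 (y) mm, 24 to 50 mm above the underside; 0.14 kg. Point: its centre, 25 mm up; z up. Starts on a 3 mm mat. Pinch the rib across 12 mm. Four fit abreast in the bin, 80 mm along its x, 46 mm apart in y; in there open the fingers only to 25 mm.
- set3_c (a point): Socket set, may be absent: green block 80 (x) x 40 (y) x 24 mm tall, four chrome socket ends on top and a black grip rib 32 (x) x 12 (y) mm, 24 to 50 mm above the underside; 0.14 kg. Point: its centre, 25 mm up; z up. Starts on a 3 mm mat. Pinch the rib across 12 mm. Four fit abreast in the bin, 80 mm along its x, 46 mm apart in y; in there open the fingers only to 25 mm.
- set4_c (a point): Socket set, may be absent: grey block 80 (x) x 40 (y) x 24 mm tall, four chrome socket ends on top and a black grip rib 32 (x) x 12 (y) mm, 24 to 50 mm above the underside; 0.14 kg. Point: its centre, 25 mm up; z up. Starts on a 3 mm mat. Pinch the rib across 12 mm. Four fit abreast in the bin, 80 mm along its x, 46 mm apart in y; in there open the fingers only to 25 mm.
- driver: Red-handled screwdriver, 200 mm; a bystander, to be left where it is. Origin at its underside (tools lie along their x).
- spanner: Open-ended spanner, 180 mm; a bystander, to be left where it is. Origin at its underside (tools lie along their x).
- bearing: Steel bearing ring lying flat, 60 mm across, 18 mm tall; a bystander, to be left where it is. Origin at its underside (tools lie along their x).
- spare: Dark standing socket, 30 mm across, 40 mm tall; a bystander, to be left where it is. Origin at its underside (tools lie along their x).
Things that resemble listed ones, but are neither listed nor needed, are in the scene too. Of the things shaped like the part that bears set4_c, the grey one is meant.

How it is judged:
On the way, in this order (a step that is already met when the one before it is completed fails the run):
1. the bin hangs in the groove, let down, and is let go of (x of bin_tab in the frame of groove between 0.004 and 0.03 m and z of bin_tab in the frame of groove above 0.026 m and y of bin_tab in the frame of groove between -0.17 and 0.17 m and angle between bin_c's own z axis and vertical below 0.14 rad and contact force between the fingers and bin below 0.3 N), for 0.3 s.
2. every socket set stands upright in the hung bin, below the rim, let go of, and the fingertips are lifted at least 41 mm above the rim (all of step 1 and x of set1_c in the frame of bin_c between -0.05 and 0.05 m and y of set1_c in the frame of bin_c between -0.098 and 0.098 m and z of set1_c in the frame of bin_c between -0.012 and 0.006 m and angle between each of set1_c, set2_c, set3_c, set4_c's own z axis and vertical below 0.22 rad and x of set2_c in the frame of bin_c between -0.05 and 0.05 m and y of set2_c in the frame of bin_c between -0.098 and 0.098 m and z of set2_c in the frame of bin_c between -0.012 and 0.006 m and x of set3_c in the frame of bin_c between -0.05 and 0.05 m and y of set3_c in the frame of bin_c between -0.098 and 0.098 m and z of set3_c in the frame of bin_c between -0.012 and 0.006 m and x of set4_c in the frame of bin_c between -0.05 and 0.05 m and y of set4_c in the frame of bin_c between -0.098 and 0.098 m and z of set4_c in the frame of bin_c between -0.012 and 0.006 m and contact force between the fingers and set1 below 0.3 N and contact force between the fingers and set2 below 0.3 N and contact force between the fingers and set3 below 0.3 N and contact force between the fingers and set4 below 0.3 N and z of the grasp point in the frame of bin_c above 0.09 m), for 0.1 s.
3. fingertips within 30 mm above the rim over the red end third (x of the grasp point in the frame of bin_c between -0.05 and 0.05 m and y of the grasp point in the frame of bin_c between 0.05 and 0.11 m and z of the grasp point in the frame of bin_c between 0.03 and 0.08 m), for 0.02 s.
4. fingertips within 30 mm above the rim over the middle (x of the grasp point in the frame of bin_c between -0.05 and 0.05 m and y of the grasp point in the frame of bin_c between -0.03 and 0.03 m and z of the grasp point in the frame of bin_c between 0.03 and 0.08 m), for 0.02 s.
5. fingertips within 30 mm above the rim over the other end third (x of the grasp point in the frame of bin_c between -0.05 and 0.05 m and y of the grasp point in the frame of bin_c between -0.11 and -0.05 m and z of the grasp point in the frame of bin_c between 0.03 and 0.08 m), for 0.02 s.
At the end, for the whole second after the job is handed in: The bin hangs seated and let go of: tab top behind the lip, 26 mm or more above the groove floor, leaning under 8 degrees. Every socket set is in it at rest, let go of, upright within 12 degrees, not above the rim (centre at most 36 mm above the bin's underside) (all of step 1 and x of set1_c in the frame of bin_c between -0.05 and 0.05 m and y of set1_c in the frame of bin_c between -0.098 and 0.098 m and z of set1_c in the frame of bin_c between -0.012 and 0.006 m and angle between each of set1_c, set2_c, set3_c, set4_c's own z axis and vertical below 0.22 rad and x of set2_c in the frame of bin_c between -0.05 and 0.05 m and y of set2_c in the frame of bin_c between -0.098 and 0.098 m and z of set2_c in the frame of bin_c between -0.012 and 0.006 m and x of set3_c in the frame of bin_c between -0.05 and 0.05 m and y of set3_c in the frame of bin_c between -0.098 and 0.098 m and z of set3_c in the frame of bin_c between -0.012 and 0.006 m and x of set4_c in the frame of bin_c between -0.05 and 0.05 m and y of set4_c in the frame of bin_c between -0.098 and 0.098 m and z of set4_c in the frame of bin_c between -0.012 and 0.006 m and contact force between the fingers and set1 below 0.3 N and contact force between the fingers and set2 below 0.3 N and contact force between the fingers and set3 below 0.3 N and contact force between the fingers and set4 below 0.3 N and linear speed of each of bin, set1, set2, set3, set4 below 0.02 m/s); the robot touches nothing.
It fails at once if one of the other tools (red screwdriver, spanner, bearing ring, dark socket) is moved more than 40 mm (distance of any of driver, spanner, bearing, spare from where it was at the start of the episode above 0.04 m).
Of set1, set2, set3, set4 only 3 to 4 are there at a start; the rules pass over those that are not, and their reading is None.
At some moment in a run one of set1, set2, set3, set4 may be knocked a few centimetres aside while the robot is not near it.
It also fails if it takes over 210 s, if anything falls off the work surface, if the arm or the gripper's body presses on something with over 40 N, if the wrist force passes 120 N, or if a joint passes its speed limit or range.

ROBOT

A 7-joint arm with a two-finger parallel gripper is mounted at the origin on the work surface. World frame = base frame: x ahead of the robot, y to its left, z up, the work surface at z = 0. Lengths are in m, angles in rad, forces in N, time in s.
With the tool pointing down it reaches from about 0.4 to 0.875 m from the base axis. Payload 6.5 kg.
Tool frame: the origin (TCP) lies at the very end of the fingers, on their centre line; the grasp point (between the pads) lies 19 mm behind it (env.pinch_z is the distance from the TCP to the grasp point, in m); z points along the fingers, y is the line along which they close (so a half turn about z gives the same grasp; the last joint's range is limited). The gripper opens to 88 mm and grips with 3 to 60 N. Pads are 18 mm wide; open, the fingers measure 123 mm over their backs; the gripper's body (75 mm by 187 mm) begins 45 mm behind the grasp point.
Start: joints at [-1.381, 0.536, -0.004, 1.538, 0.003, 1.067, -0.071], TCP at [0.164, 0.629, 0.239] pointing down, gripper open.
Joint ranges: [-2.7, 2.7], [-0.37, 2.16], [-1.27, 1.26], [0.24, 2.4], [-1.31, 4.45], [0.19, 1.91], [-2.76, 2.76]. Speed limits (rad/s): [2.39, 2.39, 3.14, 3.14, 3.14, 3.14, 3.14].

INTERFACE

Orientations are given as a unit quaternion [x, y, z, w].
In Python, from bench import env gives the robot as it stands.
- The arm moves only by the shell command python3 -m inch 'ROWS' [OPENING]. ROWS is JSON, a list of rows, each an object with "dp": the shift along the tool's x, y, z normalised to -1 to 1, where 1 is 100 mm, a list of three; "rot": the turn, a rotation vector about the tool's x, y, z normalised to -1 to 1, where 1 is 90 degrees, a list of three. A call has 1 to 20 rows; each row is the pose to reach, as a shift and turn from the pose commanded when the call began, along the tool's axes at that moment; what a row does not reach only later rows make up. A row lasts 1/8 s, in which the tool goes at most 62.5 mm and 10.7 degrees, less where a joint would pass 70% of its speed; a pose out of reach is approached as far as the arm can. A call with a number of a shift or a turn outside -1 to 1 is refused whole. A call with a gripper value outside its range is refused whole. OPENING is the closure, from -1 (fully open) to 1 (shut), set as the call begins (- or left out, the last holds). The fingers move at their own pace and stop on an object; the grip force is fixed at half the most. Time passes only in rows, so rows that repeat a pose let the fingers close. It gives the time, the measured TCP pose, the force, the opening and the grip force at its end, in the units of the state.
- env.observe(): the state, without advancing time (a new reading comes with each control period).
- env.camera(name): name is "scene" or "top" or "wrist"; returns (picture, depth): 480x640x3 uint8, red, green, blue; 480x640 float32, m along the optical axis (not along the pixel's ray), 0 where there is no reading.
- env.camera_model(name): a dict with "fx", "fy", "cx", "cy" (pixels), "world_from_camera" (4x4, takes a point from camera to world coordinates); the wrist camera has in their place "mount" (4x4, takes a point from camera to tool coordinates, whose origin is the TCP and whose axes are the flange's). Camera axes: x right, y down, z forward; pixel columns grow to the right and rows downward; lengths in m; the calibration is good to about 2 mm. A picture is of the moment at which its call begins: read the wrist's pose just before it. camera_model takes no time and is no camera call.
- env.sign_off(): hands the job in; it is judged then, once.
The state is a dict: "time_s": time; "q": joint angles; "joint_vel": joint speeds; "effort": joint torques, N m; "tool_pos": TCP position; "tool_rot": TCP orientation; "force": force on the tool from outside, world axes, zero at the start; "moment": the same for the moment, N m; "grip_width": opening from 0.0 (shut) to 1.0 (fully open); "grip_force": force on a finger pad.
Only numpy, scipy, OpenCV 4.12 (cv2) and the standard library are available. Lean on these libraries where they do the work, as an engineer would, in place of code of your own. Each camera call takes 0.05 s, during which the arm holds its last target. There are 200 camera calls.

## Working session

There is one attempt and no reset: what is moved stays moved. The work goes in short steps, Python scripts to look and compute and a shell command to move; the robot and the scene stay as the last step left them, time stands still between calls to the robot, and variables do not carry over. Pictures are saved under pics/ and viewed, at most 14 in all, crops included, and the job is handed in when it is done.

```bash
ls; mkdir -p pics
python3 - <<'E'
from bench import env
import cv2,numpy as np
print(env.observe(),env.pinch_z)
for n in("scene","top"):
    p,d=env.camera(n); np.savez(f"pics/{n}0.npz",p=p,d=d); cv2.imwrite(f"pics/{n}0.png",p[:,:,::-1]); m=env.camera_model(n); print(n,m)
print(env.camera_model("wrist"))
E
```

```text
pics
{'time_s': 0.0, 'q': array([-1.38120017,  0.5371755 , -0.00440809,  1.53883753,  0.00258225,
        1.06725508, -0.0711909 ]), 'joint_vel': array([-0.00137467, -0.00131923, -0.00125302,  0.00053606,  0.00043778,
       -0.00169071, -0.00051265]), 'effort': array([ 6.63013889e-04, -5.71002924e+01,  9.91148315e-01, -2.51598197e+01,
       -5.62488637e-02,  1.80872111e-02,  1.55827643e-04]), 'tool_pos': array([0.16433964, 0.62827498, 0.23784717]), 'tool_rot': array([ 1.27526743e-01,  9.91834781e-01, -8.33658778e-04, -4.53063592e-05]), 'force': array([ 0.17863085, -0.06483671,  1.09426159]), 'moment': array([-0.03087345, -0.00189594, -0.0244157 ]), 'grip_force': 0.0, 'grip_width': 1.0011217888255721} 0.0187
scene {'fx': 463.5306217604862, 'fy': 463.5306217604862, 'cx': 319.8639965056038, 'cy': 232.42289934509594, 'world_from_camera': array([[-0.83016799,  0.32182294, -0.4552484 ,  1.01813536],
       [ 0.55723357,  0.45310626, -0.69583437,  0.6227149 ],
       [-0.01765957, -0.83133911, -0.55548486,  0.70336504],
       [ 0.        ,  0.        ,  0.        ,  1.        ]])}
top {'fx': 619.0195898921869, 'fy': 619.0195898921869, 'cx': 329.32327475366156, 'cy': 242.17335469480244, 'world_from_camera': array([[ 0.03383855, -0.97818901,  0.204942  ,  0.23154812],
       [-0.99942483, -0.03357668,  0.00475622, -0.12083243],
       [ 0.00222879, -0.20498506, -0.97876256,  1.58940908],
       [ 0.        ,  0.        ,  0.        ,  1.        ]])}
{'fx': 414.48186009120747, 'fy': 414.48186009120747, 'cx': 319.63839823810196, 'cy': 232.91620305471844, 'mount': array([[-6.20670883e-04, -9.61544976e-01, -2.74646818e-01,
         6.95670761e-02],
       [ 9.99999784e-01, -5.37120367e-04, -3.79415858e-04,
         3.36031547e-04],
       [ 2.17307013e-04, -2.74646994e-01,  9.61545101e-01,
        -1.45559117e-01],
       [ 0.00000000e+00,  0.00000000e+00,  0.00000000e+00,
         1.00000000e+00]])}
```

View pics/scene0.png

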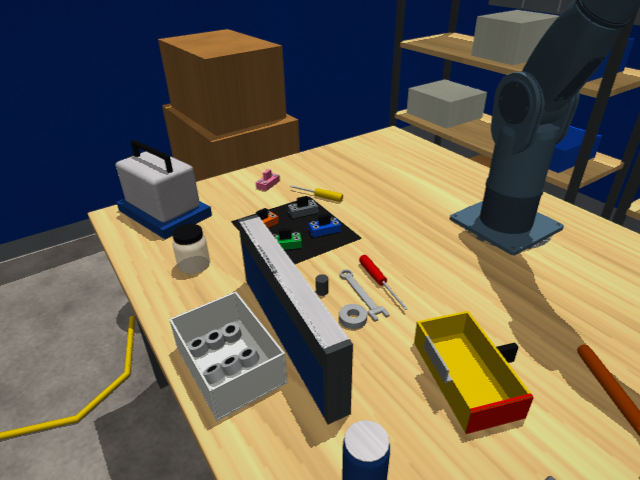

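View pics/top0.png

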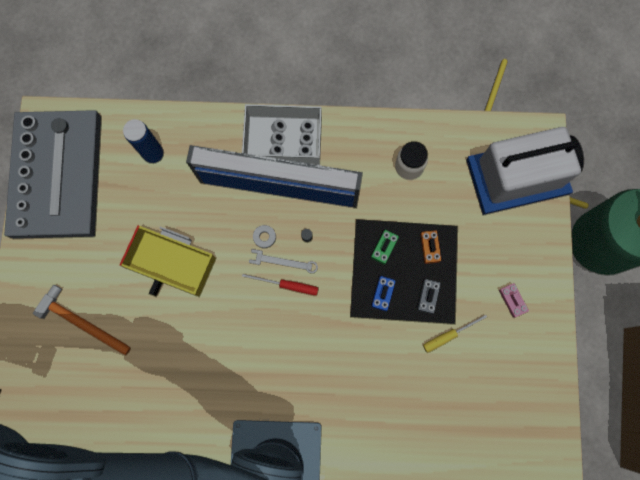

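Scene shows the robot, rail, bin and mat. Top picture: bin at about (168,260) with its red end left and grip at (156,288); rail between (190,165) and (360,185); sets green (385,246), orange (431,246), blue (384,293) and grey (429,296). The pink one at (513,300) is a decoy.

```bash
cat > h.py <<'E'
from bench import env
import cv2,numpy as np
from scipy.spatial.transform import Rotation as R
def T_wrist():
    s=env.observe(); T=np.eye(4); T[:3,:3]=R.from_quat(s["tool_rot"]).as_matrix(); T[:3,3]=s["tool_pos"]; return T
def snap(name,fn=None):
    m=env.camera_model(name)
    W=T_wrist()@m["mount"] if name=="wrist" else m["world_from_camera"]
    p,d=env.camera(name)
    if fn: cv2.imwrite(fn,p[:,:,::-1])
    return p,d,m,W
def cloud(d,m,W):
    v,u=np.mgrid[:480,:640]
    c=np.stack([(u-m["cx"])/m["fx"]*d,(v-m["cy"])/m["fy"]*d,d],-1)
    return c@W[:3,:3].T+W[:3,3]
def onplane(uv,z,m,W):
    uv=np.atleast_2d(uv).astype(float)
    r=np.c_[(uv[:,0]-m["cx"])/m["fx"],(uv[:,1]-m["cy"])/m["fy"],np.ones(len(uv))]@W[:3,:3].T
    return W[:3,3]+r*((z-W[2,3])/r[:,2])[:,None]
def hsv(p): return cv2.cvtColor(p,cv2.COLOR_RGB2HSV)
def rect(P):
    (c,(w,h),a)=cv2.minAreaRect((P[:,:2]*1000).astype(np.float32))
    if w<h: w,h,a=h,w,a+90
    return np.round(c,1),round(w,1),round(h,1),round((a+90)%180-90,1)
E
cat > m0.py <<'E'
from h import *
for n in("scene","top"):
    z=np.load(f"pics/{n}0.npz");p,d=z["p"],z["d"];m=env.camera_model(n);W=m["world_from_camera"]
    C=cloud(d,m,W);H=hsv(p);h,s,v=[H[...,i].astype(int) for i in range(3)];ok=d>0
    X,Y,Z=C[...,0],C[...,1],C[...,2]
    print(n,"table",np.median(Z[(s>40)&(h<25)&ok&(abs(Z)<.02)]))
    near=ok&(Y>.1)&(Y<.45)&(X>.2)&(X<.6)
    yel=near&(h>22)&(h<33)&(s>180); red=near&((h<6)|(h>174))&(s>200)
    for nm,mk in(("bin",(yel|red)&(Z>.045)),("redtop",red&(Z>.05))):
        P=C[mk];print(nm,len(P),rect(P),np.percentile(P[:,2],[50,95]))
    g=near&(v<45)&(Z>.04)&(Z<.075);P=C[g]
    if len(P)>5:print("grip",len(P),rect(P),np.percentile(P[:,2],[50,95]))
    r=ok&(Z>.165)&(Z<.19)&(X>.4)&(X<.75)&(Y>-.4)&(Y<.3);P=C[r]
    print("rail",len(P),rect(P),np.median(P[:,2]))
    mat=ok&(X>.2)&(X<.6)&(Y<-.15)&(Y>-.5)
    for nm,a,b in(("blue",105,125),("orange",8,18),("green",50,75)):
        P=C[mat&(h>=a)&(h<=b)&(s>150)&(v>70)&(Z<.05)&(Z>.018)]
        if len(P)>10:print(nm,len(P),rect(P),np.percentile(P[:,2],[10,50,90]))
    P=C[mat&(Z>.018)&(Z<.06)]
    k,l,st,ce=cv2.connectedComponentsWithStats((mat&(Z>.018)&(Z<.06)).astype(np.uint8))
    for i in range(1,k):
        if st[i,4]>60:
            q=C[l==i];print("blob",ce[i].round(),st[i,4],rect(q),p[l==i].mean(0).round(),np.percentile(q[:,2],[50,97]).round(4))
E
python3 m0.py
```

```text
scene table 0.0007469810466017024
bin 1939 (array([495.7, 296.5]), 210.8, 135.6, 71.2) [0.0568768  0.06205104]
redtop 385 (array([527.9, 392.1]), 111.5, 8.6, -19.3) [0.05865388 0.06237795]
grip 198 (array([422.3, 322.9]), 37.3, 13.6, -18.2) [0.05849809 0.06216902]
rail 4028 (array([707.1,  25.1]), 429.0, 46.5, 82.5) 0.17368222606601935
blue 190 (array([ 432.2, -253.3]), 79.6, 44.3, -16.3) [0.02023193 0.0263637  0.02903347]
orange 82 (array([ 534.6, -366.1]), 55.8, 28.5, 30.1) [0.02008583 0.02667126 0.02914583]
green 137 (array([ 545.7, -249.5]), 61.9, 44.4, -24.1) [0.02106576 0.02698054 0.02906805]
blob [328. 193.] 137 (array([ 319.9, -396.7]), 90.4, 27.2, -63.5) [191. 162.   2.] [0.0236 0.0284]
blob [302. 205.] 339 (array([ 428.9, -368.8]), 79.4, 46.7, -12.0) [57. 58. 60.] [0.0291 0.0541]
blob [266. 216.] 215 (array([ 541.8, -369.9]), 60.1, 37.1, 18.5) [91. 51. 26.] [0.0304 0.055 ]
blob [324. 224.] 387 (array([ 432.1, -253.3]), 80.1, 44.3, -16.3) [26. 49. 93.] [0.0289 0.0545]
blob [287. 237.] 349 (array([ 548.2, -249.9]), 69.3, 44.1, -20.3) [28. 76. 42.] [0.0292 0.0542]
top table -0
[... 214 characters left out ...]
le(P[:,2],[50,95]))
                                    ~~~~~~~~~~~~~^^^^^^^^^^^^^^^^
    return _quantile_unchecked(
        a, q, axis, out, overwrite_input, method, keepdims, weights)
    return _ureduce(a,
                    func=_quantile_ureduce_func,
    ...<5 lines>...
                    overwrite_input=overwrite_input,
                    method=method)
    r = func(a, **kwargs)
    result = _quantile(arr,
                       quantiles=q,
    ...<2 lines>...
                       out=out,
                       weights=wgt)
    slices_having_nans = np.isnan(arr[-1, ...])
                                  ~~~^^^^^^^^^
IndexError: index -1 is out of bounds for axis 0 with size 0
```

```bash
sed -i 's/if len(P)>5:print("grip"/if len(P)>5:print("grip"/; s/        P=C\[mk\];print(nm/        P=C[mk]\n        if len(P)>5:print(nm/' m0.py; python3 m0.py | sed -n '/^top/,$p'
cat >> h.py <<'E'
def Rt(yaw,lean):
    "tool orientation for part yaw (deg); lean>0: tool back end leans to part +x"
    y=R.from_euler("z",yaw,degrees=True)*R.from_euler("y",lean,degrees=True)
    return (y*R.from_matrix(np.diag([-1.,1,-1]))).as_matrix()
def plan(g,yaw,lean):
    "grasp point target g (m): shift and turn in units of the moves, from the pose now"
    T=T_wrist(); Q=Rt(yaw,lean); t=np.array(g)+Q[:,2]*env.pinch_z
    dp=T[:3,:3].T@(t-T[:3,3])/.1; rv=R.from_matrix(T[:3,:3].T@Q).as_rotvec()/(np.pi/2)
    print("dp",dp.round(3).tolist(),"rot",rv.round(4).tolist()); return t
E
python3 -c "
from h import *
plan([.422-.04,.323+.015,.042+.13],-19.3,-20)"
```

```text
top table -0.00032869195267026807
bin 19 (array([486.2, 296. ]), 204.8, 99.2, 70.8) [0.04918694 0.05413414]
grip 88 (array([422.8, 318.2]), 35.0, 11.4, -17.7) [0.05907121 0.06672957]
rail 3257 (array([707.4,  25.2]), 424.0, 49.3, 82.6) 0.17275761479481044
blue 253 (array([ 431.4, -255.2]), 79.5, 40.1, -14.7) [0.02170639 0.02622232 0.03077366]
orange 222 (array([ 556.8, -375.5]), 81.0, 41.2, 8.4) [0.02186139 0.02616914 0.03098046]
blob [385. 247.] 473 (array([ 552.6, -256.3]), 80.7, 39.3, -25.1) [ 66. 109.  79.] [0.0282 0.054 ]
blob [431. 247.] 486 (array([ 557. , -375.8]), 81.3, 41.9, 8.4) [114.  83.  58.] [0.0279 0.0551]
blob [383. 293.] 495 (array([ 431. , -255.1]), 80.3, 40.1, -14.7) [ 56.  79. 121.] [0.0276 0.0545]
blob [429. 296.] 504 (array([ 428.2, -370.9]), 82.2, 40.8, -12.3) [81. 85. 88.] [0.0281 0.0539]
blob [440. 340.] 287 (array([ 319.3, -400.9]), 92.7, 24.7, -59.5) [146. 137.  60.] [0.0237 0.0312]
dp [-2.904, -2.262, 0.839] rot [0.0081, -0.222, 0.0513]
```

```bash
python3 -m inch '[{"dp":[-0.4,-0.4,0],"rot":[0,0,0]},{"dp":[-0.9,-0.8,0],"rot":[0,0,0]},{"dp":[-0.97,-0.75,0],"rot":[0,0,0]}]' -1 | tail -3
python3 -m inch '[{"dp":[-0.5,-0.4,0],"rot":[0,0,0]},{"dp":[-0.97,-0.75,0],"rot":[0,0,0]}]'|tail -1
python3 -m inch '[{"dp":[-0.5,-0.4,0.2],"rot":[0,-0.1,0.03]},{"dp":[-0.97,-0.76,0.5],"rot":[0.008,-0.222,0.051]},{"dp":[-0.97,-0.76,0.84],"rot":[0.008,-0.222,0.051]},{"dp":[-0.97,-0.76,0.84],"rot":[0.008,-0.222,0.051]},{"dp":[-0.97,-0.76,0.84],"rot":[0.008,-0.222,0.051]}]'|tail -1
python3 - <<'E'
from h import *
p,d,m,W=snap("wrist","pics/w1.png")
C=cloud(d,m,W);H=hsv(p);h,s,v=[H[...,i].astype(int) for i in range(3)];X,Y,Z=[C[...,i] for i in range(3)]
ok=d>0.1
for nm,mk in (("grip",ok&(v<60)&(Z>.05)&(Z<.07)&(abs(X-.42)<.05)&(abs(Y-.32)<.05)),("rim",ok&(Z>.05)&(Z<.07)&(s>150)&(X>.4)),("rail",ok&(Z>.165)&(X>.55))):
    P=C[mk]
    if len(P)>5:print(nm,len(P),rect(P),np.median(P[:,2]))
plan([.422,.321,.042],-19.3,-20)
E
```

```text
force: [-0.6, -0.1, 0.4]
grip_width: 0.998
grip_force: 0.0
grip_force: 0.0
grip_force: 0.0
grip 1100 (array([424.4, 320.1]), 41.4, 11.3, -19.3) 0.05929249942271381
rim 3856 (array([475.3, 303.7]), 207.0, 146.1, 70.7) 0.05396709222171142
dp [0.047, -0.062, 1.384] rot [0.0027, -0.0001, -0.0003]
```

View pics/w1.png

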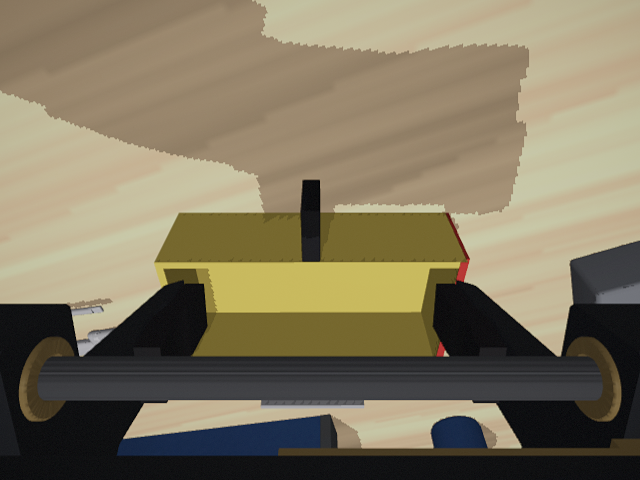

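Wrist picture: black fin at (310,220) centred between the open fingers, with the bin below it. Grasp it.

```bash
python3 -m inch '[{"dp":[0.01,-0.06,0.4],"rot":[0,0,0]},{"dp":[0.017,-0.062,0.7],"rot":[0.002,0,0]}]' | tail -1
python3 -m inch '[{"dp":[0,0,0.3],"rot":[0,0,0]},{"dp":[0,0,0.6],"rot":[0,0,0]},{"dp":[0,0,0.69],"rot":[0,0,0]},{"dp":[0,0,0.69],"rot":[0,0,0]}]' 
python3 -m inch '[{"dp":[0,0,0],"rot":[0,0,0]},{"dp":[0,0,0],"rot":[0,0,0]},{"dp":[0,0,0],"rot":[0,0,0]},{"dp":[0,0,0],"rot":[0,0,0]},{"dp":[0,0,0],"rot":[0,0,0]},{"dp":[0,0,0],"rot":[0,0,0]}]' 1 
python3 -c "
from h import *
plan([.395,.330,.15],-19.3,-20)"
```

```text
grip_force: 0.0
time_s: 2.15
tool_pos: [0.4305, 0.3162, 0.0241]
tool_rot: [0.165, 0.971, -0.029, 0.171]
force: [0.6, -0.0, -1.0]
grip_width: 1.001
grip_force: 0.0
time_s: 2.9
tool_pos: [0.4301, 0.3155, 0.0235]
tool_rot: [0.165, 0.971, -0.03, 0.171]
force: [-0.5, -0.3, -0.1]
grip_width: 0.343
grip_force: 0.0
dp [-0.076, 0.019, -1.132] rot [-0.001, -0.0001, -0.0001]
```

```bash
python3 -m inch '[{"dp":[0,0,0],"rot":[0,0,0]},{"dp":[0,0,0],"rot":[0,0,0]},{"dp":[0,0,0],"rot":[0,0,0]},{"dp":[0,0,0],"rot":[0,0,0]},{"dp":[0,0,0],"rot":[0,0,0]}]' 1 | tail -3
python3 -m inch '[{"dp":[-0.04,0,-0.1],"rot":[0,0,0]},{"dp":[-0.1,0,-0.27],"rot":[0,0,0]},{"dp":[-0.17,0,-0.47],"rot":[0,0,0]},{"dp":[-0.24,0,-0.66],"rot":[0,0,0]},{"dp":[-0.34,0,-0.94],"rot":[0,0,0]},{"dp":[-0.34,0,-0.94],"rot":[0,0,0]},{"dp":[-0.34,0,-0.94],"rot":[0,0,0]}]'
python3 - <<'E'
from h import *
p,d,m,W=snap("scene","pics/s2.png")
E
```

```text
force: [-0.5, 1.7, -0.8]
grip_width: 0.128
grip_force: 30.0
time_s: 4.4
tool_pos: [0.4295, 0.3151, 0.1229]
tool_rot: [0.165, 0.971, -0.03, 0.171]
force: [0.9, -0.0, -2.8]
grip_width: 0.137
grip_force: 30.0
```

View pics/s2.png

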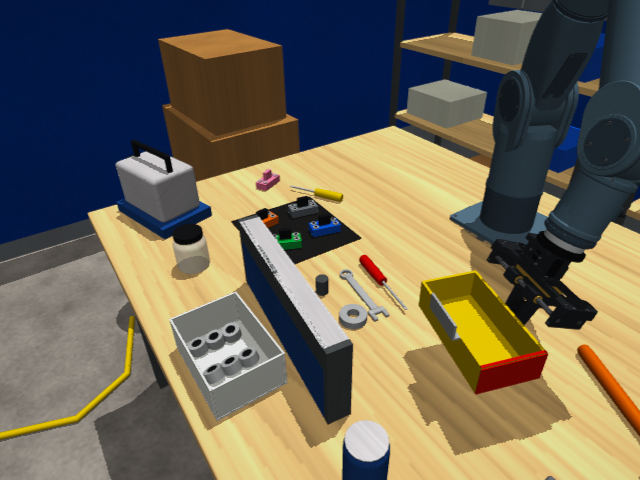

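Scene picture: bin lifted and still level in the hand, with the red end at (510,372) and the tab at (440,315). Now measure its pose in the hand.

```bash
cat >> h.py <<'E'
def binpose():
    "bin as held (predicted from the tool) against what the fixed cameras see of it, in the predicted bin frame, mm"
    T=T_wrist(); ax=np.load("hold.npy") if __import__("os").path.exists("hold.npy") else np.r_[-74.5,0,11.1,-20.]
    B=T[:3,:3]@np.diag([-1.,1,-1]).T; B=B@R.from_euler("y",-ax[3],degrees=True).as_matrix()
    o=T[:3,3]-T[:3,2]*env.pinch_z-B@ax[:3]/1000
    for n in("scene","top"):
        p,d,m,W=snap(n);C=((cloud(d,m,W)-o)@B)*1000;H=hsv(p).astype(int);h,s,v=H[...,0],H[...,1],H[...,2];ok=d>0
        bx=ok&(abs(C[...,1])<115)
        yel=bx&(h>20)&(h<35)&(s>150)
        fl=C[yel&(abs(C[...,0])<48)&(abs(C[...,1])<90)&(C[...,2]<0)&(C[...,2]>-45)&(abs(C[...,0])<40)]
        if len(fl)>50:
            c=np.linalg.lstsq(np.c_[fl[:,:2],np.ones(len(fl))],fl[:,2],rcond=None)[0]
            r=fl[:,2]-fl[:,:2]@c[:2]-c[2]; f2=fl[abs(r)<4]; c=np.linalg.lstsq(np.c_[f2[:,:2],np.ones(len(f2))],f2[:,2],rcond=None)[0]
            print(n,"floor z(-25)",c[2].round(1),"slope deg x,y",np.degrees(np.arctan(c[:2])).round(2),len(f2))
        rd=C[bx&((h<6)|(h>174))&(s>190)&(abs(C[...,0])<75)&(abs(C[...,2])<45)&(C[...,1]>85)]
        if len(rd)>30: print(n,"red x,y,z 1/99%",np.percentile(rd,[1,99],axis=0).round(1).tolist(),len(rd))
        tb=C[bx&(s<70)&(v>60)&(C[...,0]>52)&(C[...,0]<82)&(C[...,2]>20)&(C[...,2]<70)&(abs(C[...,1])<50)]
        if len(tb)>20: print(n,"tab x,y,z 2/50/98%",np.percentile(tb,[2,50,98],axis=0).round(1).tolist(),len(tb))
    return o,B
E
python3 -c "
from h import *
o,B=binpose();print(o,B)
plan([.40,.25,.25],-7.5,-20)"
```

```text
scene floor z(-25) -25.0 slope deg x,y [-0.44  0.02] 1905
scene red x,y,z 1/99% [[-56.3, 99.2, -27.1], [52.5, 106.4, 31.6]] 1650
scene tab x,y,z 2/50/98% [[55.4, -35.1, 26.9], [67.1, 21.0, 47.3], [68.4, 41.2, 58.3]] 355
top floor z(-25) -26.4 slope deg x,y [-0.41  0.08] 154
top tab x,y,z 2/50/98% [[54.7, -39.7, 21.8], [63.3, -0.9, 31.7], [67.8, 38.6, 60.6]] 250
[0.49362045 0.29243716 0.12894237] [[ 9.43509510e-01  3.31340362e-01  1.83550671e-03]
 [-3.31344430e-01  9.43505861e-01  2.74941830e-03]
 [-8.20818086e-04 -3.20228724e-03  9.99994536e-01]]
dp [-0.375, -0.702, -1.032] rot [-0.0471, -0.0007, -0.1228]
```

```bash
cat >> h.py <<'E'
G=np.array([.6849,.0281,.125]); GY=-7.45
def hang(Lx,Lz,th,y=50.,ref=None,q=False):
    "move that brings the bin's lower hook corner L to panel (Lx,y,Lz) mm, tipped th deg"
    a=np.load("hold.npy"); Rp=R.from_euler("z",GY,degrees=True).as_matrix()
    B=Rp@R.from_euler("y",th,degrees=True).as_matrix()
    o=G+Rp@np.r_[Lx,y,Lz]/1000-B@np.r_[69,0,26]/1000
    g=o+B@a[:3]/1000
    print((Lx,Lz,th),"grasp",g.round(3),end=" "); return plan(g,GY,th+a[3])
def where():
    "L in panel mm, tip angle, from the tool"
    a=np.load("hold.npy");T=T_wrist();Rp=R.from_euler("z",GY,degrees=True).as_matrix()
    B=T[:3,:3]@np.diag([-1.,1,-1])@R.from_euler("y",-a[3],degrees=True).as_matrix()
    o=T[:3,3]-T[:3,2]*env.pinch_z-B@a[:3]/1000
    L=Rp.T@(o+B@np.r_[69,0,26]/1000-G)*1000; e=R.from_matrix(Rp.T@B).as_euler("YXZ",degrees=True)
    s=env.observe();print("L",L.round(1),"tip,roll,yaw",e.round(2),"F",(Rp.T@s["force"]).round(1),"t",round(s["time_s"],2),"grip",round(s["grip_width"],3))
E
python3 -c "
from h import *
np.save('hold.npy',np.r_[-74.0,0,11.1,-20.4])
where(); hang(-80,10,0.4); hang(-60,0,40)"
```

```text
L [-156.7  223.4   28.8] tip,roll,yaw [  0.47  -0.11 -11.89] F [-1.   1.  -3.8] t 4.55 grip 0.135
(-80, 10, 0.4) grasp [0.47  0.107 0.121] dp [-1.002, -1.818, 0.572] rot [-0.0473, -0.0007, -0.1234]
(-60, 0, 40) grasp [0.514 0.101 0.206] dp [-1.578, -1.757, -0.117] rot [-0.0027, 0.4377, -0.1347]
```

```bash
python3 -m inch '[{"dp":[-0.1,-0.2,-0.1],"rot":[0,0,0]},{"dp":[-0.2,-0.45,-0.2],"rot":[-0.02,0,-0.05]},{"dp":[-0.3,-0.75,-0.3],"rot":[-0.04,0,-0.1]},{"dp":[-0.4,-0.9,-0.4],"rot":[-0.047,0,-0.123]},{"dp":[-0.4,-0.9,-0.4],"rot":[-0.047,0,-0.123]},{"dp":[-0.4,-0.9,-0.4],"rot":[-0.047,0,-0.123]}]' | tail -1
python3 -c "
from h import *
where(); hang(-80,0,20); hang(-60,0,40)"
```

```text
grip_force: 30.0
L [-148.7  159.9   80.7] tip,roll,yaw [ 0.43  0.11 -0.03] F [-0.1  0.  -2.7] t 5.3 grip 0.128
(-80, 0, 20) grasp [0.474 0.106 0.16 ] dp [-0.509, -1.101, 0.535] rot [0.0011, 0.2175, -0.0006]
(-60, 0, 40) grasp [0.514 0.101 0.206] dp [-0.988, -1.1, 0.212] rot [0.0012, 0.4397, -0.0004]
```

```bash
python3 -m inch '[{"dp":[-0.1,-0.2,0],"rot":[0,0.05,0]},{"dp":[-0.2,-0.5,0],"rot":[0,0.15,0]},{"dp":[-0.4,-0.8,0],"rot":[0,0.25,0]},{"dp":[-0.6,-1,0],"rot":[0,0.35,0]},{"dp":[-0.8,-1,0.1],"rot":[0,0.44,0]},{"dp":[-0.95,-1,0.2],"rot":[0,0.44,0]},{"dp":[-0.95,-1,0.2],"rot":[0,0.44,0]},{"dp":[-0.95,-1,0.2],"rot":[0,0.44,0]}]' | tail -1
python3 - <<'E'
from h import *
where(); binpose()
p,d,m,W=snap("wrist","pics/w3.png"); np.savez("pics/w3.npz",p=p,d=d,W=W)
C=cloud(d,m,W)
Rp=R.from_euler("z",GY,degrees=True).as_matrix(); P=((C-G)@Rp)*1000
f=(d>0)&(abs(P[...,0])<15)&(abs(P[...,1])<190)&(P[...,2]<-15)&(P[...,2]>-100)
print("front face",f.sum(),np.percentile(P[f][:,0],[10,50,90]) if f.any() else 0)
f=(d>0)&(abs(P[...,0])<60)&(P[...,2]>40)&(P[...,2]<60)&(abs(P[...,1])<180)
print("top",f.sum(), np.percentile(P[f],[1,50,99],axis=0).round(1) if f.any() else 0)
hang(-24,-22,40)
E
```

```text
grip_force: 30.0
L [-64.9  60.1  -0.3] tip,roll,yaw [4.008e+01 3.000e-02 8.000e-02] F [ 0.1  0.1 -2.9] t 6.3 grip 0.136
scene floor z(-25) -25.5 slope deg x,y [-0.33  0.09] 2381
scene red x,y,z 1/99% [[-56.1, 100.6, -27.6], [52.1, 107.0, 31.0]] 1310
scene tab x,y,z 2/50/98% [[54.6, -37.5, 27.0], [63.4, 5.6, 30.8], [67.1, 41.2, 58.3]] 352
top floor z(-25) -22.0 slope deg x,y [-5.94  0.19] 62
top tab x,y,z 2/50/98% [[57.4, -39.8, 27.5], [64.3, -20.6, 44.4], [70.2, 2.7, 58.7]] 205
front face 0 0
top 0 0
(-24, -22, 40) grasp [0.549 0.096 0.184] dp [-0.458, -0.097, 0.078] rot [0.0011, -0.0001, 0.0007]
```

View pics/w3.png

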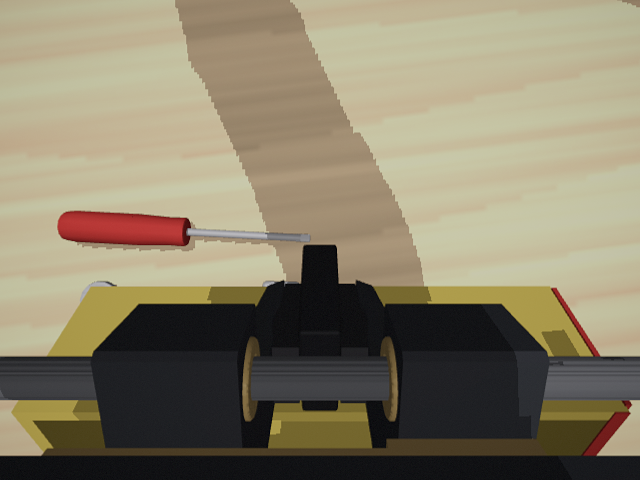

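Wrist picture: the bin is tipped in the hand, with the fin at (320,290) held square and the screwdriver below clear of it. Approaching the mouth.

```bash
python3 -c "
from h import *
np.save('hold.npy',np.r_[-73.2,0,11.3,-20.3])
where();hang(-26,-24,40)"
python3 -m inch '[{"dp":[-0.1,0,0.05],"rot":[0,0,0]},{"dp":[-0.25,-0.05,0.07],"rot":[0,0,0]},{"dp":[-0.43,-0.1,0.09],"rot":[0,0,0]},{"dp":[-0.43,-0.1,0.09],"rot":[0,0,0]},{"dp":[-0.43,-0.1,0.09],"rot":[0,0,0]}]' | tail -1
python3 -c "
from h import *
where();binpose();hang(-22,-20,40);hang(-10,-5.4,40);hang(0,6.5,40);hang(4,9.5,40)"
```

```text
L [-65.1  59.8   1.3] tip,roll,yaw [39.91  0.07  0.09] F [ 0.  -0.1 -2.7] t 6.45 grip 0.136
(-26, -24, 40) grasp [0.548 0.096 0.181] dp [-0.454, -0.097, 0.105] rot [0.0011, 0.001, 0.0007]
grip_force: 30.0
L [-26.9  49.1 -22.2] tip,roll,yaw [3.995e+01 1.200e-01 3.000e-02] F [-0.5  1.1 -3.3] t 7.08 grip 0.133
scene floor z(-25) -25.5 slope deg x,y [-0.37  0.11] 2278
scene red x,y,z 1/99% [[-55.4, 100.2, -27.8], [53.2, 107.1, 30.9]] 1302
scene tab x,y,z 2/50/98% [[55.1, -37.6, 26.5], [58.3, 4.2, 29.0], [61.6, 40.5, 31.1]] 115
top tab x,y,z 2/50/98% [[57.3, -41.0, 27.1], [65.7, -22.9, 46.0], [77.1, -1.5, 62.0]] 192
(-22, -20, 40) grasp [0.552 0.096 0.185] dp [-0.042, 0.005, -0.036] rot [0.0014, 0.0009, 0.0003]
(-10, -5.4, 40) grasp [0.564 0.094 0.2  ] dp [-0.106, 0.006, -0.214] rot [0.0014, 0.0009, 0.0003]
(0, 6.5, 40) grasp [0.574 0.093 0.212] dp [-0.161, 0.006, -0.36] rot [0.0014, 0.0009, 0.0003]
(4, 9.5, 40) grasp [0.578 0.093 0.215] dp [-0.188, 0.006, -0.401] rot [0.0014, 0.0009, 0.0003]
```

```bash
python3 -m inch '[{"dp":[-0.04,0,-0.04],"rot":[0,0,0]},{"dp":[-0.07,0,-0.12],"rot":[0,0,0]},{"dp":[-0.106,0,-0.214],"rot":[0,0,0]},{"dp":[-0.106,0,-0.214],"rot":[0,0,0]},{"dp":[-0.106,0,-0.214],"rot":[0,0,0]}]' | grep force
python3 -c "
from h import *
where();hang(0,6.5,40);hang(4,9.5,40)"
```

```text
force: [-0.2, 0.0, -3.6]
grip_force: 30.0
L [-9.9 49.2 -5.4] tip,roll,yaw [39.92  0.11  0.04] F [-0.2  0.  -3.6] t 7.8 grip 0.132
(0, 6.5, 40) grasp [0.574 0.093 0.212] dp [-0.053, 0.009, -0.147] rot [0.0013, 0.0009, 0.0]
(4, 9.5, 40) grasp [0.578 0.093 0.215] dp [-0.081, 0.009, -0.189] rot [0.0013, 0.0009, 0.0]
```

```bash
python3 -m inch '[{"dp":[-0.03,0,-0.08],"rot":[0,0,0]},{"dp":[-0.053,0,-0.147],"rot":[0,0,0]},{"dp":[-0.081,0,-0.189],"rot":[0,0,0]},{"dp":[-0.081,0,-0.189],"rot":[0,0,0]},{"dp":[-0.081,0,-0.189],"rot":[0,0,0]}]' | grep force
python3 -c "
from h import *
where();binpose();hang(5,7.5,30);hang(7,5,20);hang(9,3,10);hang(10.5,1.5,0);hang(11,1,-3)"
```

```text
force: [0.0, 0.7, -2.5]
grip_force: 30.0
L [ 4.  49.1  9.5] tip,roll,yaw [39.93  0.1   0.04] F [-0.1  0.7 -2.5] t 8.43 grip 0.134
scene floor z(-25) -25.5 slope deg x,y [-0.41  0.03] 2279
scene red x,y,z 1/99% [[-55.4, 100.5, -28.0], [51.4, 106.9, 31.0]] 1402
scene tab x,y,z 2/50/98% [[52.3, -47.2, 62.2], [56.3, 3.9, 66.6], [61.6, 48.4, 69.8]] 228
top tab x,y,z 2/50/98% [[52.2, -48.3, 26.9], [58.0, -24.6, 64.3], [68.1, -2.8, 69.7]] 137
(5, 7.5, 30) grasp [0.567 0.094 0.191] dp [-0.008, 0.009, 0.257] rot [0.0012, -0.1105, -0.0001]
(7, 5, 20) grasp [0.561 0.095 0.165] dp [-0.069, 0.008, 0.515] rot [0.0012, -0.2216, -0.0002]
(9, 3, 10) grasp [0.559 0.095 0.138] dp [-0.17, 0.008, 0.758] rot [0.0012, -0.3327, -0.0003]
(10.5, 1.5, 0) grasp [0.561 0.095 0.112] dp [-0.303, 0.007, 0.982] rot [0.0012, -0.4438, -0.0004]
(11, 1, -3) grasp [0.562 0.095 0.104] dp [-0.351, 0.007, 1.045] rot [0.0012, -0.4771, -0.0004]
```

```bash
python3 -m inch '[{"dp":[0,0,0.12],"rot":[0,-0.055,0]},{"dp":[-0.008,0,0.257],"rot":[0,-0.11,0]},{"dp":[-0.035,0,0.386],"rot":[0,-0.166,0]},{"dp":[-0.069,0,0.515],"rot":[0,-0.222,0]},{"dp":[-0.069,0,0.515],"rot":[0,-0.222,0]},{"dp":[-0.069,0,0.515],"rot":[0,-0.222,0]}]' | grep force
python3 -c "
from h import *
where();hang(9,3,10);hang(10.5,1.5,0);hang(11,0,-3)"
```

```text
force: [1.0, 0.3, -3.0]
grip_force: 30.0
L [ 8.  49.2  5.9] tip,roll,yaw [19.96  0.13 -0.  ] F [ 0.9  0.5 -3. ] t 9.28 grip 0.133
(9, 3, 10) grasp [0.559 0.095 0.138] dp [-0.002, 0.006, 0.271] rot [0.0013, -0.1106, -0.0006]
(10.5, 1.5, 0) grasp [0.561 0.095 0.112] dp [-0.051, 0.006, 0.527] rot [0.0012, -0.2217, -0.0008]
(11, 0, -3) grasp [0.562 0.095 0.103] dp [-0.074, 0.006, 0.612] rot [0.0012, -0.2551, -0.0008]
```

```bash
python3 -m inch '[{"dp":[0,0,0.135],"rot":[0,-0.055,0]},{"dp":[-0.002,0,0.271],"rot":[0,-0.11,0]},{"dp":[-0.025,0,0.4],"rot":[0,-0.166,0]},{"dp":[-0.051,0,0.527],"rot":[0,-0.222,0]},{"dp":[-0.074,0,0.612],"rot":[0,-0.255,0]},{"dp":[-0.074,0,0.612],"rot":[0,-0.255,0]},{"dp":[-0.074,0,0.612],"rot":[0,-0.255,0]}]' | grep force
python3 -c "
from h import *
where();binpose()"
```

```text
force: [-15.7, -7.5, 2.8]
grip_force: 30.0
L [10.9 46.5 -0.6] tip,roll,yaw [-3.05 -0.14 -0.25] F [-14.6  -9.5   2.8] t 10.15 grip 0.135
scene floor z(-25) -23.3 slope deg x,y [ 0.23 -0.03] 1060
scene red x,y,z 1/99% [[-55.4, 99.8, -25.3], [28.1, 106.9, 33.1]] 920
top tab x,y,z 2/50/98% [[55.8, -46.2, 24.9], [60.8, -2.7, 44.2], [79.0, 47.1, 69.8]] 259
```

```bash
python3 -m inch '[{"dp":[0.02,0,-0.01],"rot":[0,0,0]},{"dp":[0.03,0,-0.01],"rot":[0,0,0]},{"dp":[0.03,0,-0.01],"rot":[0,0,0]}]' | grep force
python3 -c "
from h import *
where();p,d,m,W=snap('scene','pics/s4.png');cv2.imwrite('pics/s4.png',cv2.resize(p[150:450,180:580,::-1],(800,600)))"
```

```text
force: [4.9, -1.6, -1.3]
grip_force: 30.0
L [ 9.3 49.   0.7] tip,roll,yaw [-3.2   0.12 -0.12] F [ 5.1 -1.  -1.3] t 10.62 grip 0.135
```

View pics/s4.png

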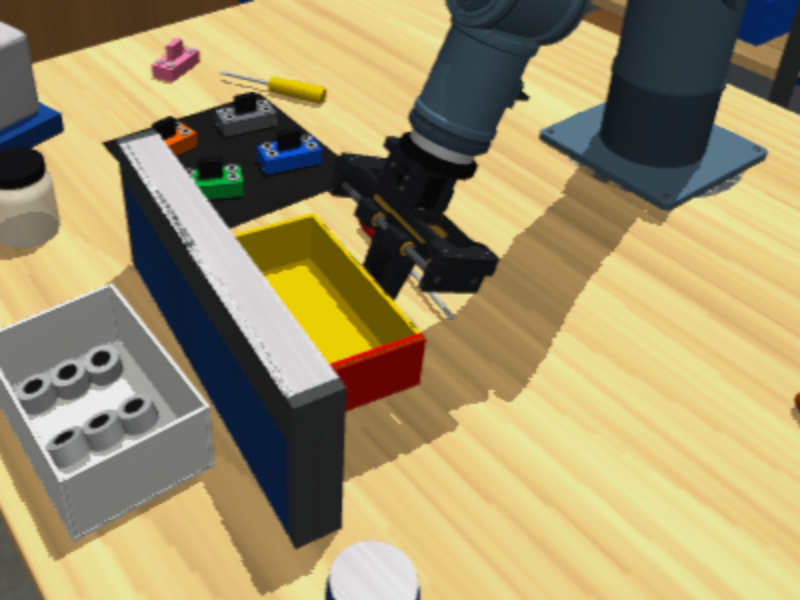

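Cropped scene picture: the bin sits behind the rail, red end at (385,370), tab hidden behind the rail's top, hooked. Ease off and release.

```bash
python3 -m inch '[{"dp":[-0.01,0,0.005],"rot":[0,0,0]},{"dp":[-0.01,0,0.005],"rot":[0,0,0]}]' | grep force
python3 -m inch '[{"dp":[-0.01,0,0.005],"rot":[0,0,0]},{"dp":[-0.01,0,0.005],"rot":[0,0,0]},{"dp":[-0.01,0,0.005],"rot":[0,0,0]},{"dp":[-0.01,0,0.005],"rot":[0,0,0]}]' -0.1 | grep -E "force|width"
python3 -m inch '[{"dp":[0,0,-0.2],"rot":[0,0,0]},{"dp":[0,0,-0.5],"rot":[0,0,0]},{"dp":[0,0,-1],"rot":[0,0,0]},{"dp":[0,0,-1],"rot":[0,0,0]}]'
cat >> h.py <<'E'
def hung():
    "pose of the hung bin from the fixed cameras"
    Rp=R.from_euler("z",GY,degrees=True).as_matrix()
    for n in("scene","top"):
        p,d,m,W=snap(n);P=((cloud(d,m,W)-G)@Rp)*1000;H=hsv(p).astype(int);h,s=H[...,0],H[...,1]
        b=(d>0)&(P[...,0]>-135)&(P[...,0]<5)&(abs(P[...,1])<200)
        y=P[b&(h>20)&(h<35)&(s>150)&(P[...,2]<-40)&(P[...,2]>-70)&(P[...,0]>-100)&(P[...,0]<-8)]
        if len(y)>50:
            f=y
            for k in(9,4,2.5):
                c=np.linalg.lstsq(np.c_[f[:,:2],np.ones(len(f))],f[:,2],rcond=None)[0];f=y[abs(y[:,2]-y[:,:2]@c[:2]-c[2])<k]
            print(n,"floor at x-55:",(c[2]-55*c[0]).round(1),"slope deg",np.degrees(np.arctan(c[:2])).round(1),len(f))
        a=P[b&(h>20)&(h<35)&(s>150)&(P[...,2]>-75)&(P[...,2]<12)]
        r=P[b&((h<6)|(h>174))&(s>190)&(P[...,2]>-75)&(P[...,2]<12)]
        for nm,q in(("yel",a),("red",r)):
            if len(q)>20:print(n,nm,np.percentile(q,[1,99],axis=0).round(1).tolist(),len(q))
E
python3 -c "
from h import *
hung()"
```

```text
force: [4.5, -2.4, -0.7]
grip_force: 30.0
force: [0.2, -0.4, 0.1]
grip_width: 0.542
grip_force: 0.0
time_s: 11.92
tool_pos: [0.5294, 0.0988, 0.1796]
tool_rot: [0.064, 0.977, -0.011, 0.204]
force: [-0.5, -0.4, -0.2]
grip_width: 0.55
grip_force: 0.0
scene floor at x-55: -54.0 slope deg [ 4.1 -0.2] 1208
scene yel [[-114.1, -51.8, -58.9], [-35.6, 131.1, 0.4]] 3270
scene red [[-112.5, 148.4, -58.2], [-28.2, 155.8, 3.2]] 935
top floor at x-55: -54.2 slope deg [8.2 2.3] 32
top yel [[-113.7, -54.5, -60.9], [-3.7, 148.1, 6.1]] 825
```

```bash
cat >> h.py <<'E'
def sets(names=("wrist","top")):
    for n in names:
        p,d,m,W=snap(n,f"pics/last_{n}.png");C=cloud(d,m,W);H=hsv(p).astype(int);h,s,v=H[...,0],H[...,1],H[...,2]
        X,Y,Z=C[...,0],C[...,1],C[...,2]
        mk=(d>.12)&(X>.3)&(X<.68)&(Y<-.14)&(Y>-.55)&(Z>.02)&(Z<.07)
        k,l,st,ce=cv2.connectedComponentsWithStats(mk.astype(np.uint8))
        for i in range(1,k):
            if st[i,4]<150: continue
            q=l==i; cs=q&(s>120)&(v>60); hh=np.median(h[cs]) if cs.sum()>.25*q.sum() else -1
            nm="grey" if hh<0 else "orange" if hh<20 else "yellow" if hh<35 else "green" if hh<85 else "blue" if hh<130 else "pink"
            P=C[q]; rb=P[P[:,2]>.045]
            print(n,nm,"px",ce[i].round().tolist(),"n",st[i,4],"rect",*rect(P),"rib",rect(rb) if len(rb)>15 else "","top z",np.percentile(P[:,2],97).round(4))
E
python3 -c "
from h import *
sets(('top',)); plan([.5525,-.256,.20],-25,0)"
```

```text
top blue px [490.0, 206.0] n 183 rect [ 665.5 -527.8] 42.9 29.1 -88.5 rib (array([ 675.1, -538. ]), 21.9, 3.8, 76.6) top z 0.0609
top green px [385.0, 247.0] n 466 rect [ 551.9 -256.1] 81.5 39.2 -25.1 rib (array([ 553.1, -256.9]), 33.2, 11.3, -25.2) top z 0.0547
top orange px [431.0, 247.0] n 478 rect [ 556.1 -375.3] 81.5 42.4 7.8 rib (array([ 556.7, -374.9]), 32.1, 12.1, 7.0) top z 0.0559
top blue px [383.0, 293.0] n 484 rect [ 431.3 -255.1] 81.2 40.1 -14.3 rib (array([ 431.8, -255.3]), 31.5, 11.9, -14.6) top z 0.0555
top grey px [429.0, 296.0] n 493 rect [ 428.5 -370.7] 81.5 41.2 -13.2 rib (array([ 428.5, -371.2]), 32.1, 12.4, -13.0) top z 0.0555
top yellow px [441.0, 340.0] n 225 rect [ 318.1 -400. ] 88.9 23.2 -61.1 rib  top z 0.0302
dp [-0.666, -3.474, 0.223] rot [0.0404, 0.2567, 0.1913]
```

```bash
python3 -m inch '[{"dp":[0,-0.5,-0.3],"rot":[0,0,0]},{"dp":[0,-1,-0.3],"rot":[0,0,0]}]' -0.1 | tail -1
python3 -m inch '[{"dp":[0,-0.5,0],"rot":[0,0,0]},{"dp":[0,-1,0],"rot":[0,0,0]}]' | tail -1
python3 -m inch '[{"dp":[-0.2,-0.5,0.1],"rot":[0.02,0.13,0.1]},{"dp":[-0.4,-1,0.2],"rot":[0.03,0.2,0.15]},{"dp":[-0.66,-1,0.4],"rot":[0.04,0.257,0.191]},{"dp":[-0.66,-1,0.5],"rot":[0.04,0.257,0.191]},{"dp":[-0.66,-1,0.5],"rot":[0.04,0.257,0.191]}]' | tail -1
python3 -c "
from h import *
plan([.5525,-.256,.11],-25,0);sets(('wrist',))"
```

```text
grip_force: 0.0
grip_force: 0.0
grip_force: 0.0
dp [-0.176, -0.456, 0.897] rot [0.0001, -0.0028, 0.0018]
wrist blue px [181.0, 79.0] n 7335 rect [ 432.9 -255. ] 80.0 40.7 -14.6 rib (array([ 433., -255.]), 32.2, 12.8, -14.5) top z 0.053
wrist grey px [38.0, 149.0] n 6945 rect [ 429.5 -370.4] 80.4 41.4 -12.9 rib (array([ 429.7, -370.5]), 32.0, 13.6, -13.9) top z 0.053
wrist green px [259.0, 233.0] n 5328 rect [ 553.5 -256.8] 79.2 40.6 -25.2 rib (array([ 554. , -256.7]), 31.9, 12.6, -25.3) top z 0.053
wrist orange px [116.0, 281.0] n 2698 rect [ 545.6 -377.1] 54.7 41.0 7.8 rib (array([ 543.6, -375.3]), 13.4, 6.7, 59.7) top z 0.0468
wrist blue px [455.0, 313.0] n 547 rect [ 664.1 -146.6] 13.4 2.2 83.9 rib (array([ 664.2, -145.9]), 11.7, 2.0, 82.1) top z 0.0674
wrist orange px [172.0, 322.0] n 172 rect [ 587.4 -352.4] 19.9 7.2 -18.8 rib  top z 0.0273
```

View pics/last_wrist.png

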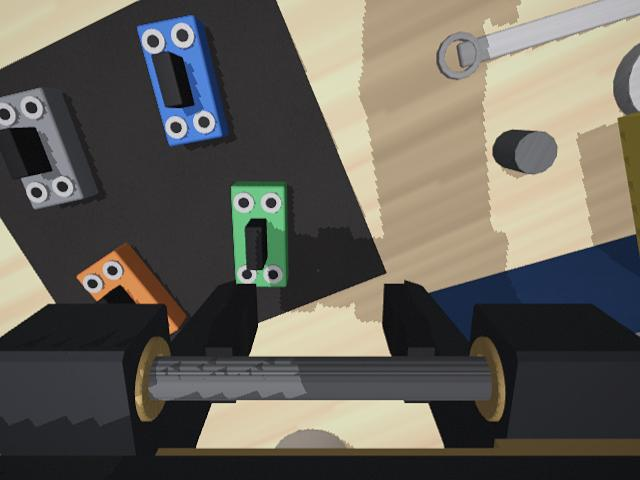

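Wrist picture: green at (259,233), blue at (181,79), grey at (38,149) and orange at (116,281), all upright. Descend on green.

```bash
python3 -m inch '[{"dp":[-0.19,-0.46,0.3],"rot":[0,-0.002,0]},{"dp":[-0.19,-0.46,0.7],"rot":[0,-0.002,0]},{"dp":[-0.19,-0.46,0.9],"rot":[0,-0.002,0]},{"dp":[-0.19,-0.46,0.9],"rot":[0,-0.002,0]},{"dp":[-0.19,-0.46,0.9],"rot":[0,-0.002,0]}]' | tail -1
python3 -c "
from h import *
plan([.5538,-.2567,.0497],-25.2,0)"
```

```text
grip_force: 0.0
dp [0.03, -0.005, 0.643] rot [0.0008, 0.0032, 0.0038]
```

```bash
python3 -m inch '[{"dp":[0.03,-0.005,0.3],"rot":[0,0.003,0.004]},{"dp":[0.03,-0.005,0.55],"rot":[0,0.003,0.004]},{"dp":[0.03,-0.005,0.643],"rot":[0,0.003,0.004]},{"dp":[0.03,-0.005,0.643],"rot":[0,0.003,0.004]},{"dp":[0.03,-0.005,0.643],"rot":[0,0.003,0.004]}]' | tail -3
python3 -c "
from h import *
plan([.5538,-.2567,.0497],-25.2,0)"
python3 -m inch '[{"dp":[0,0,0],"rot":[0,0,0]},{"dp":[0,0,0],"rot":[0,0,0]},{"dp":[0,0,0],"rot":[0,0,0]},{"dp":[0,0,0],"rot":[0,0,0]},{"dp":[0,0,0],"rot":[0,0,0]},{"dp":[0,0,0],"rot":[0,0,0]},{"dp":[0,0,0],"rot":[0,0,0]}]' 1
```

```text
force: [-0.4, -0.0, 1.0]
grip_width: 0.544
grip_force: 0.0
dp [0.001, 0.007, -0.002] rot [0.0007, 0.0002, -0.001]
time_s: 15.38
tool_pos: [0.5527, -0.2571, 0.0294]
tool_rot: [0.219, 0.976, 0.001, -0.001]
force: [-0.1, 1.1, 0.5]
grip_width: 0.127
grip_force: 30.0
```

```bash
cat >> h.py <<'E'
def inbin(x,y,z,tip=-4.1):
    "move that takes the TCP to x,y,z mm in the hung bin's frame"
    Rp=R.from_euler("z",GY,degrees=True).as_matrix();B=Rp@R.from_euler("y",tip,degrees=True).as_matrix()
    t=G+(Rp@np.r_[-57,50.,-30]+B@np.r_[x,y,z])/1000
    return plan(t-Rt(GY,tip)[:,2]*env.pinch_z,GY,tip)
E
python3 -m inch '[{"dp":[0,0,-0.3],"rot":[0,0,0]},{"dp":[0,0,-0.7],"rot":[0,0,0]},{"dp":[0,0,-1],"rot":[0,0,0]}]' | tail -1
python3 -m inch '[{"dp":[0,0,-0.4],"rot":[0,0,0]},{"dp":[0,0,-1],"rot":[0,0,0]},{"dp":[0,0,-1],"rot":[0,0,0]}]' | tail -3
python3 -c "
from h import *
inbin(0,65,90); inbin(0,22,90)"
```

```text
grip_force: 30.0
force: [0.7, 0.1, -1.0]
grip_width: 0.136
grip_force: 30.0
dp [1.016, 4.043, 0.493] rot [-0.007, -0.0406, -0.1983]
dp [0.884, 3.633, 0.493] rot [-0.007, -0.0406, -0.1983]
```

```bash
python3 -m inch '[{"dp":[0.12,0.5,0],"rot":[0,0,0]},{"dp":[0.25,1,0],"rot":[0,0,0]}]' | tail -1
python3 -m inch '[{"dp":[0.12,0.5,0],"rot":[0,0,0]},{"dp":[0.25,1,0],"rot":[0,0,0]}]' | tail -1
python3 -m inch '[{"dp":[0.12,0.5,0],"rot":[0,0,0]},{"dp":[0.25,1,0],"rot":[0,0,0]}]' | tail -1
python3 -m inch '[{"dp":[0.12,0.5,0],"rot":[0,-0.02,-0.1]},{"dp":[0.26,1,0.1],"rot":[-0.007,-0.04,-0.198]},{"dp":[0.26,1,0.1],"rot":[-0.007,-0.04,-0.198]},{"dp":[0.26,1,0.1],"rot":[-0.007,-0.04,-0.198]},{"dp":[0.26,1,0.1],"rot":[-0.007,-0.04,-0.198]}]' | tail -1
python3 - <<'E'
from h import *
inbin(0,65,4)
hung()
p,d,m,W=snap("wrist","pics/w5.png")
Rp=R.from_euler("z",GY,degrees=True).as_matrix();P=((cloud(d,m,W)-G)@Rp)*1000
H=hsv(p).astype(int);y=(d>0)&(H[...,0]>20)&(H[...,0]<35)&(H[...,1]>120)
q=P[y&(abs(P[...,0])<150)]
print("yel",np.percentile(q,[1,50,99],axis=0).round(1).tolist(),len(q))
r=P[(d>0)&((H[...,0]<6)|(H[...,0]>174))&(H[...,1]>180)&(P[...,2]>-80)]
if len(r)>20:print("red",np.percentile(r,[1,50,99],axis=0).round(1).tolist(),len(r))
E
```

```text
grip_force: 30.0
grip_force: 30.0
grip_force: 30.0
grip_force: 30.0
dp [-0.024, 0.055, 1.209] rot [0.0007, -0.0064, -0.0022]
scene floor at x-55: -54.0 slope deg [ 4.  -0.2] 1196
scene yel [[-113.2, -52.2, -58.8], [-34.8, 133.2, 0.9]] 2731
scene red [[-112.4, 148.7, -57.1], [-28.9, 155.7, 3.1]] 930
top floor at x-55: -55.5 slope deg [3.5 0. ] 141
top yel [[-113.6, -54.4, -62.8], [-3.8, 109.5, 4.8]] 690
yel [[-111.5, -52.3, -59.2], [-61.9, 4.5, -53.2], [-3.6, 147.0, 3.4]] 42135
red [[-112.1, 142.3, -43.1], [-44.2, 152.6, -0.6], [-14.8, 153.3, 33.8]] 173
```

View pics/w5.png

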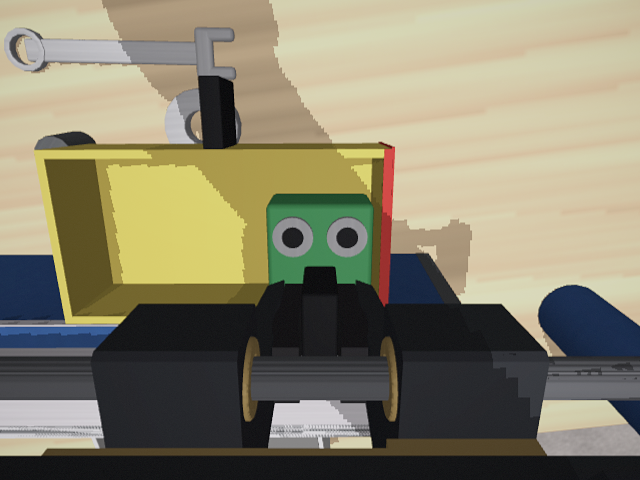

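Wrist picture: green in hand at (320,240) above the right part of the bin, just inside the red end (388,230). Lower it in.

```bash
python3 -m inch '[{"dp":[-0.02,0.05,0.3],"rot":[0,-0.006,-0.002]},{"dp":[-0.02,0.05,0.6],"rot":[0,-0.006,-0.002]},{"dp":[-0.02,0.05,0.6],"rot":[0,-0.006,-0.002]},{"dp":[-0.02,0.05,0.6],"rot":[0,-0.006,-0.002]}]' | grep force
python3 -c "
from h import *
inbin(0,65,3)"
```

```text
force: [-0.1, 0.4, -1.2]
grip_force: 30.0
dp [0.008, -0.019, 0.636] rot [0.002, 0.0008, 0.0014]
```

```bash
python3 -m inch '[{"dp":[0.01,-0.02,0.3],"rot":[0,0,0]},{"dp":[0.01,-0.02,0.55],"rot":[0,0,0]},{"dp":[0.01,-0.02,0.63],"rot":[0,0,0]},{"dp":[0.01,-0.02,0.63],"rot":[0,0,0]},{"dp":[0.01,-0.02,0.63],"rot":[0,0,0]}]' | grep force
python3 -c "
from h import *
inbin(0,65,3)"
python3 -m inch '[{"dp":[0,0,0],"rot":[0,0,0]},{"dp":[0,0,0],"rot":[0,0,0]},{"dp":[0,0,0],"rot":[0,0,0]}]' 0.43 | grep -E "force|width"
python3 -m inch '[{"dp":[0,0,-0.1],"rot":[0,0,0]},{"dp":[0,0,-0.4],"rot":[0,0,0]},{"dp":[0,0,-0.98],"rot":[0,0,0]},{"dp":[0,0,-0.98],"rot":[0,0,0]}]' | tail -3
python3 -c "
from h import *
plan([.4325,-.255,.20],-14.5,0)"
```

```text
force: [0.3, 0.3, -0.4]
grip_force: 30.0
dp [-0.001, -0.003, 0.009] rot [0.0023, 0.0013, 0.0017]
force: [-1.0, 0.2, 0.1]
grip_width: 0.286
grip_force: 0.0
force: [0.0, -0.8, -0.4]
grip_width: 0.287
grip_force: 0.0
dp [1.531, -4.294, 0.046] rot [0.0072, 0.0506, 0.0801]
```

Now to blue.

```bash
python3 -m inch '[{"dp":[0.1,-0.5,-0.2],"rot":[0,0,0]},{"dp":[0.3,-1,-0.2],"rot":[0,0,0]}]' | tail -1
python3 -m inch '[{"dp":[0.2,-0.5,0],"rot":[0,0,0]},{"dp":[0.4,-1,0],"rot":[0,0,0]}]' -0.1 | tail -1
python3 -m inch '[{"dp":[0.2,-0.5,0],"rot":[0,0,0]},{"dp":[0.4,-1,0],"rot":[0,0,0]}]' | tail -1
python3 -m inch '[{"dp":[0.2,-0.5,0.1],"rot":[0,0.02,0.04]},{"dp":[0.43,-1,0.2],"rot":[0.007,0.05,0.08]},{"dp":[0.43,-1,0.5],"rot":[0.007,0.05,0.08]},{"dp":[0.43,-1,0.5],"rot":[0.007,0.05,0.08]},{"dp":[0.43,-1,0.5],"rot":[0.007,0.05,0.08]}]' | tail -1
python3 -c "
from h import *
sets();plan([.4330,-.255,.0497],-14.5,0)"
```

```text
grip_force: 0.0
grip_force: 0.0
grip_force: 0.0
grip_force: 0.0
wrist yellow px [28.0, 107.0] n 2891 rect [ 316.5 -394.5] 77.2 21.6 -60.8 rib  top z 0.0261
wrist blue px [279.0, 225.0] n 6649 rect [ 432.9 -255.3] 80.2 40.0 -14.6 rib (array([ 432.8, -255.2]), 32.2, 12.2, -14.8) top z 0.053
wrist grey px [119.0, 254.0] n 5931 rect [ 425.8 -370.2] 73.3 40.8 -12.1 rib (array([ 429.3, -371. ]), 32.3, 13.2, -12.4) top z 0.053
wrist orange px [208.0, 436.0] n 471 rect [ 582.8 -354.2] 24.7 17.3 -33.2 rib  top z 0.0301
top blue px [491.0, 206.0] n 185 rect [ 669.7 -530.3] 42.4 31.5 -73.7 rib (array([ 674.4, -538.5]), 20.8, 6.2, 74.5) top z 0.0659
top orange px [431.0, 247.0] n 466 rect [ 556.6 -375.4] 80.8 41.0 7.8 rib (array([ 557.6, -375.4]), 33.1, 12.7, 6.1) top z 0.0545
top grey px [429.0, 296.0] n 493 rect [ 427.9 -370.9] 80.4 40.7 -11.9 rib (array([ 428.1, -371.1]), 33.0, 12.2, -11.0) top z 0.0545
top yellow px [442.0, 339.0] n 229 rect [ 318.6 -400.5] 89.4 23.7 -60.4 rib  top z 0.0296
dp [-0.047, -0.273, 1.234] rot [-0.003, -0.0034, 0.001]
```

```bash
python3 -m inch '[{"dp":[-0.04,-0.27,0.3],"rot":[0,-0.003,0]},{"dp":[-0.04,-0.27,0.7],"rot":[0,-0.003,0]},{"dp":[-0.04,-0.27,0.7],"rot":[0,-0.003,0]},{"dp":[-0.04,-0.27,0.7],"rot":[0,-0.003,0]}]' | tail -1
python3 -c "
from h import *
plan([.4330,-.2552,.0497],-14.6,0)"
```

```text
grip_force: 0.0
dp [-0.004, -0.003, 0.538] rot [-0.003, -0.0004, 0.0018]
```

```bash
python3 -m inch '[{"dp":[0,0,0.3],"rot":[-0.003,0,0.002]},{"dp":[0,0,0.538],"rot":[-0.003,0,0.002]},{"dp":[0,0,0.538],"rot":[-0.003,0,0.002]},{"dp":[0,0,0.538],"rot":[-0.003,0,0.002]}]' | tail -3
python3 -m inch '[{"dp":[0,0,0],"rot":[0,0,0]},{"dp":[0,0,0],"rot":[0,0,0]},{"dp":[0,0,0],"rot":[0,0,0]},{"dp":[0,0,0],"rot":[0,0,0]},{"dp":[0,0,0],"rot":[0,0,0]},{"dp":[0,0,0],"rot":[0,0,0]},{"dp":[0,0,0],"rot":[0,0,0]}]' 1
python3 -m inch '[{"dp":[0,0,-0.3],"rot":[0,0,0]},{"dp":[0,0,-0.7],"rot":[0,0,0]},{"dp":[0,0,-1],"rot":[0,0,0]}]' | tail -1
python3 -m inch '[{"dp":[0,0,-0.4],"rot":[0,0,0]},{"dp":[0,0,-1],"rot":[0,0,0]},{"dp":[0,0,-1],"rot":[0,0,0]}]' | tail -3
python3 -c "
from h import *
inbin(0,22,90)"
```

```text
force: [1.2, -0.2, -0.7]
grip_width: 0.549
grip_force: 0.0
time_s: 23.0
tool_pos: [0.4315, -0.255, 0.0296]
tool_rot: [0.128, 0.992, 0.0, -0.001]
force: [0.5, -0.5, 4.7]
grip_width: 0.133
grip_force: 30.0
grip_force: 30.0
force: [-0.0, 0.8, -2.0]
grip_width: 0.137
grip_force: 30.0
dp [-0.979, 4.022, 0.483] rot [-0.0044, -0.0421, -0.0804]
```

```bash
python3 -m inch '[{"dp":[-0.12,0.5,0],"rot":[0,0,0]},{"dp":[-0.25,1,0],"rot":[0,0,0]}]' | tail -1
python3 -m inch '[{"dp":[-0.12,0.5,0],"rot":[0,0,0]},{"dp":[-0.25,1,0],"rot":[0,0,0]}]' | tail -1
python3 -m inch '[{"dp":[-0.12,0.5,0],"rot":[0,0,0]},{"dp":[-0.25,1,0],"rot":[0,0,0]}]' | tail -1
python3 -m inch '[{"dp":[-0.12,0.5,0],"rot":[0,-0.02,-0.04]},{"dp":[-0.23,1,0.1],"rot":[-0.004,-0.042,-0.08]},{"dp":[-0.23,1,0.1],"rot":[-0.004,-0.042,-0.08]},{"dp":[-0.23,1,0.1],"rot":[-0.004,-0.042,-0.08]},{"dp":[-0.23,1,0.1],"rot":[-0.004,-0.042,-0.08]}]' | tail -1
cat >> h.py <<'E'
def look(fn):
    "sets in the bin, in the hung bin's frame (mm), by the wrist camera and the fixed ones"
    Rp=R.from_euler("z",GY,degrees=True).as_matrix();B=Rp@R.from_euler("y",-4.1,degrees=True).as_matrix();o=G+Rp@np.r_[-57,50.,-30]/1000
    for n in("wrist","scene","top"):
        p,d,m,W=snap(n,fn if n=="wrist" else None);P=((cloud(d,m,W)-o)@B)*1000;H=hsv(p).astype(int);h,s,v=H[...,0],H[...,1],H[...,2]
        b=(d>0)&(abs(P[...,0])<52)&(abs(P[...,1])<100)&(P[...,2]>-20)&(P[...,2]<32)
        for nm,a,c in(("blue",100,130),("orange",6,19),("green",45,85)):
            q=P[b&(h>=a)&(h<=c)&(s>100)]
            if len(q)>25:print(n,nm,"2/98%",np.percentile(q,[2,98],axis=0).round(1).tolist(),len(q))
        q=P[b&(v<50)&(P[...,2]>15)]
        if len(q)>25:
            print(n,"ribs y",np.histogram(q[:,1],np.arange(-100,101,8))[0].tolist(),"z98",np.percentile(q[:,2],98).round(1))
E
python3 -c "
from h import *
inbin(0,22,3);look('pics/w6.png')"
```

```text
grip_force: 30.0
grip_force: 30.0
grip_force: 30.0
grip_force: 30.0
dp [-0.017, 0.032, 1.212] rot [0.0006, -0.0054, -0.0019]
wrist orange 2/98% [[-50.6, 96.6, 27.8], [38.7, 97.4, 30.3]] 66
wrist green 2/98% [[-38.7, 45.5, -11.9], [39.3, 84.4, 0.6]] 2823
wrist ribs y [0, 0, 0, 0, 0, 0, 0, 0, 0, 0, 0, 0, 0, 0, 0, 0, 0, 0, 0, 171, 670, 221, 0, 0, 0] z98 25.5
scene green 2/98% [[-48.7, 47.7, -13.0], [18.0, 70.2, 13.8]] 72
scene ribs y [0, 0, 0, 0, 0, 0, 0, 0, 0, 0, 0, 0, 0, 0, 0, 0, 0, 0, 0, 0, 52, 95, 0, 0, 0] z98 27.1
```

View pics/w6.png

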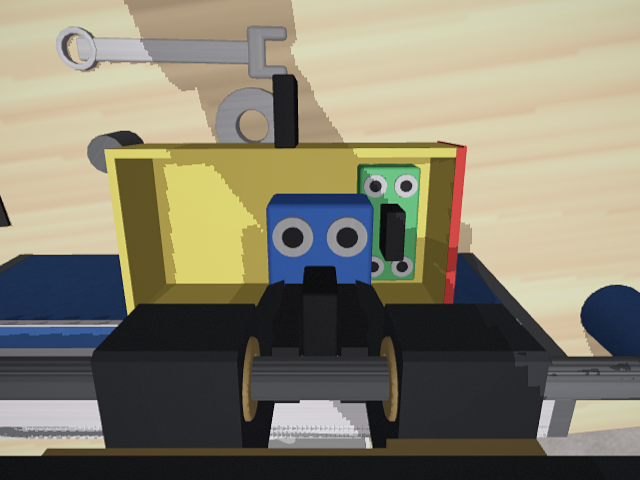

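Wrist picture: green stands upright in the bin at (390,220) next to the red end, and blue is held at (320,240) to its left. Lower blue.

```bash
python3 -m inch '[{"dp":[-0.017,0.03,0.3],"rot":[0,-0.005,-0.002]},{"dp":[-0.017,0.03,0.6],"rot":[0,-0.005,-0.002]},{"dp":[-0.017,0.03,0.6],"rot":[0,-0.005,-0.002]},{"dp":[-0.017,0.03,0.6],"rot":[0,-0.005,-0.002]}]' | grep force
python3 -c "
from h import *
inbin(0,22,3)"
```

```text
force: [-1.0, 0.0, -0.2]
grip_force: 30.0
dp [0.014, -0.022, 0.629] rot [0.002, 0.001, 0.0013]
```

```bash
python3 -m inch '[{"dp":[0.013,-0.02,0.3],"rot":[0,0,0]},{"dp":[0.013,-0.02,0.55],"rot":[0,0,0]},{"dp":[0.013,-0.02,0.63],"rot":[0,0,0]},{"dp":[0.013,-0.02,0.63],"rot":[0,0,0]},{"dp":[0.013,-0.02,0.63],"rot":[0,0,0]}]' | grep force
python3 -m inch '[{"dp":[0,0,0],"rot":[0,0,0]},{"dp":[0,0,0],"rot":[0,0,0]},{"dp":[0,0,0],"rot":[0,0,0]}]' 0.43 | grep -E "force|width"
python3 -m inch '[{"dp":[0,0,-0.1],"rot":[0,0,0]},{"dp":[0,0,-0.4],"rot":[0,0,0]},{"dp":[0,0,-0.98],"rot":[0,0,0]},{"dp":[0,0,-0.98],"rot":[0,0,0]}]' | tail -3
python3 -c "
from h import *
sets(('top',));plan([.4295,-.3708,.20],-12.5,0)"
```

```text
force: [0.3, 0.5, -1.5]
grip_force: 30.0
force: [0.0, 1.1, -0.4]
grip_width: 0.284
grip_force: 0.0
force: [-0.4, -0.6, 0.1]
grip_width: 0.285
grip_force: 0.0
top blue px [490.0, 206.0] n 184 rect [ 669.7 -529.6] 41.8 31.1 -75.7 rib (array([ 673.9, -538.2]), 18.0, 6.1, 80.6) top z 0.0649
top orange px [431.0, 247.0] n 473 rect [ 556.6 -375.6] 81.6 41.0 7.3 rib (array([ 557.6, -375.1]), 33.6, 13.2, 5.5) top z 0.055
top grey px [429.0, 296.0] n 501 rect [ 428.2 -370.8] 80.7 40.8 -12.9 rib (array([ 428.1, -371. ]), 33.7, 12.8, -12.6) top z 0.0554
top yellow px [441.0, 340.0] n 229 rect [ 318.6 -401.6] 90.5 23.0 -62.1 rib  top z 0.0297
dp [1.4, -5.009, 0.034] rot [0.0046, 0.0485, 0.0577]
```

```bash
python3 -m inch '[{"dp":[0.1,-0.5,-0.2],"rot":[0,0,0]},{"dp":[0.25,-1,-0.2],"rot":[0,0,0]}]' | tail -1
python3 -m inch '[{"dp":[0.15,-0.5,0],"rot":[0,0,0]},{"dp":[0.29,-1,0],"rot":[0,0,0]}]' -0.1 | tail -1
python3 -m inch '[{"dp":[0.15,-0.5,0],"rot":[0,0,0]},{"dp":[0.29,-1,0],"rot":[0,0,0]}]' | tail -1
python3 -m inch '[{"dp":[0.15,-0.5,0],"rot":[0,0,0]},{"dp":[0.29,-1,0],"rot":[0,0,0]}]' | tail -1
python3 -m inch '[{"dp":[0.15,-0.5,0.1],"rot":[0,0.02,0.03]},{"dp":[0.28,-1,0.2],"rot":[0.005,0.048,0.058]},{"dp":[0.28,-1,0.5],"rot":[0.005,0.048,0.058]},{"dp":[0.28,-1,0.5],"rot":[0.005,0.048,0.058]},{"dp":[0.28,-1,0.5],"rot":[0.005,0.048,0.058]}]' | tail -1
python3 -c "
from h import *
sets(('wrist',));plan([.4295,-.3708,.0497],-12.6,0)"
```

```text
grip_force: 0.0
grip_force: 0.0
grip_force: 0.0
grip_force: 0.0
grip_force: 0.0
wrist yellow px [233.0, 63.0] n 4374 rect [ 319.6 -400.7] 89.5 21.8 -60.3 rib  top z 0.026
wrist grey px [317.0, 217.0] n 6694 rect [ 429.4 -371.4] 80.0 40.1 -12.4 rib (array([ 429.3, -371.5]), 32.0, 11.7, -12.4) top z 0.053
wrist orange px [337.0, 344.0] n 1203 rect [ 523.7 -377.3] 46.0 22.7 74.1 rib  top z 0.0299
wrist orange px [358.0, 411.0] n 1260 rect [ 574.4 -373.9] 47.5 40.0 8.5 rib (array([ 563.1, -375.2]), 24.5, 12.2, 7.9) top z 0.0533
dp [0.007, -0.007, 1.231] rot [-0.0015, -0.0018, 0.0017]
```

```bash
python3 -m inch '[{"dp":[0.007,-0.01,0.3],"rot":[0,-0.002,0.002]},{"dp":[0.007,-0.01,0.7],"rot":[0,-0.002,0.002]},{"dp":[0.007,-0.01,0.7],"rot":[0,-0.002,0.002]},{"dp":[0.007,-0.01,0.7],"rot":[0,-0.002,0.002]}]' | tail -1
python3 -c "
from h import *
plan([.4295,-.3714,.0497],-12.4,0)"
```

```text
grip_force: 0.0
dp [0.006, 0.005, 0.54] rot [-0.0021, 0.0009, -0.003]
```

```bash
python3 -m inch '[{"dp":[0.006,0.005,0.3],"rot":[-0.002,0,-0.003]},{"dp":[0.006,0.005,0.54],"rot":[-0.002,0,-0.003]},{"dp":[0.006,0.005,0.54],"rot":[-0.002,0,-0.003]},{"dp":[0.006,0.005,0.54],"rot":[-0.002,0,-0.003]}]' | tail -3
python3 -m inch '[{"dp":[0,0,0],"rot":[0,0,0]},{"dp":[0,0,0],"rot":[0,0,0]},{"dp":[0,0,0],"rot":[0,0,0]},{"dp":[0,0,0],"rot":[0,0,0]},{"dp":[0,0,0],"rot":[0,0,0]},{"dp":[0,0,0],"rot":[0,0,0]},{"dp":[0,0,0],"rot":[0,0,0]}]' 1
python3 -m inch '[{"dp":[0,0,-0.3],"rot":[0,0,0]},{"dp":[0,0,-0.7],"rot":[0,0,0]},{"dp":[0,0,-1],"rot":[0,0,0]}]' | tail -1
python3 -m inch '[{"dp":[0,0,-0.4],"rot":[0,0,0]},{"dp":[0,0,-1],"rot":[0,0,0]},{"dp":[0,0,-1],"rot":[0,0,0]}]' | tail -3
python3 -c "
from h import *
inbin(0,-22,90)"
```

```text
force: [-0.0, -0.4, 1.3]
grip_width: 0.551
grip_force: 0.0
time_s: 30.88
tool_pos: [0.4283, -0.3711, 0.0294]
tool_rot: [0.108, 0.994, 0.0, -0.0]
force: [-0.4, -0.5, 2.5]
grip_width: 0.131
grip_force: 30.0
grip_force: 30.0
force: [0.2, -1.0, -2.1]
grip_width: 0.133
grip_force: 30.0
dp [-0.959, 4.687, 0.481] rot [-0.0041, -0.0412, -0.0553]
```

```bash
python3 -m inch '[{"dp":[-0.1,0.5,0],"rot":[0,0,0]},{"dp":[-0.2,1,0],"rot":[0,0,0]}]' | tail -1
python3 -m inch '[{"dp":[-0.1,0.5,0],"rot":[0,0,0]},{"dp":[-0.2,1,0],"rot":[0,0,0]}]' | tail -1
python3 -m inch '[{"dp":[-0.1,0.5,0],"rot":[0,0,0]},{"dp":[-0.2,1,0],"rot":[0,0,0]}]' | tail -1
python3 -m inch '[{"dp":[-0.1,0.5,0],"rot":[0,0,0]},{"dp":[-0.2,1,0],"rot":[0,0,0]}]' | tail -1
python3 -m inch '[{"dp":[-0.08,0.4,0],"rot":[0,-0.02,-0.03]},{"dp":[-0.16,0.69,0.1],"rot":[-0.004,-0.041,-0.055]},{"dp":[-0.16,0.69,0.1],"rot":[-0.004,-0.041,-0.055]},{"dp":[-0.16,0.69,0.1],"rot":[-0.004,-0.041,-0.055]},{"dp":[-0.16,0.69,0.1],"rot":[-0.004,-0.041,-0.055]}]' | tail -1
python3 -c "
from h import *
inbin(0,-22,3);look('pics/w7.png')"
```

```text
grip_force: 30.0
grip_force: 30.0
grip_force: 30.0
grip_force: 30.0
grip_force: 30.0
dp [-0.011, -0.003, 1.217] rot [0.002, -0.005, -0.002]
wrist blue 2/98% [[-38.4, 2.8, -13.1], [39.5, 42.2, 2.1]] 2743
wrist orange 2/98% [[-50.7, 16.9, 6.0], [46.2, 97.6, 30.4]] 79
wrist green 2/98% [[-38.6, 45.1, -12.9], [39.7, 84.2, -0.1]] 3907
wrist ribs y [0, 0, 0, 0, 0, 0, 0, 0, 0, 0, 0, 0, 0, 0, 392, 663, 16, 0, 0, 275, 638, 219, 0, 0, 0] z98 25.5
scene blue 2/98% [[-49.3, 6.2, -14.6], [17.9, 63.0, 26.0]] 211
scene green 2/98% [[-48.8, 47.5, -13.6], [17.8, 70.7, 13.2]] 73
scene ribs y [0, 0, 0, 0, 0, 0, 0, 0, 0, 0, 0, 0, 0, 0, 9, 73, 52, 0, 0, 0, 52, 92, 0, 0, 0] z98 27.1
top green 2/98% [[-40.2, 65.2, -7.5], [-4.2, 85.0, 4.7]] 32
```

Blue and green are well placed (blue 2.8–42.2, green 45–84 mm). Lower grey.

```bash
python3 -m inch '[{"dp":[-0.01,0,0.3],"rot":[0.002,-0.005,-0.002]},{"dp":[-0.01,0,0.6],"rot":[0.002,-0.005,-0.002]},{"dp":[-0.01,0,0.6],"rot":[0.002,-0.005,-0.002]},{"dp":[-0.01,0,0.6],"rot":[0.002,-0.005,-0.002]}]' | grep force
python3 -c "
from h import *
inbin(0,-22,3)"
```

```text
force: [-0.6, 0.3, -2.1]
grip_force: 30.0
dp [0.012, -0.022, 0.631] rot [0.001, 0.0012, 0.0013]
```

```bash
python3 -m inch '[{"dp":[0.012,-0.02,0.3],"rot":[0,0,0]},{"dp":[0.012,-0.02,0.55],"rot":[0,0,0]},{"dp":[0.012,-0.02,0.63],"rot":[0,0,0]},{"dp":[0.012,-0.02,0.63],"rot":[0,0,0]},{"dp":[0.012,-0.02,0.63],"rot":[0,0,0]}]' | grep force
python3 -m inch '[{"dp":[0,0,0],"rot":[0,0,0]},{"dp":[0,0,0],"rot":[0,0,0]},{"dp":[0,0,0],"rot":[0,0,0]}]' 0.43 | grep -E "force|width"
python3 -m inch '[{"dp":[0,0,-0.1],"rot":[0,0,0]},{"dp":[0,0,-0.4],"rot":[0,0,0]},{"dp":[0,0,-0.98],"rot":[0,0,0]},{"dp":[0,0,-0.98],"rot":[0,0,0]}]' | tail -3
python3 -c "
from h import *
sets(('top',));plan([.557,-.3755,.20],7.5,0)"
```

```text
force: [-0.1, -0.1, -1.7]
grip_force: 30.0
force: [0.6, -0.1, -0.7]
grip_width: 0.283
grip_force: 0.0
force: [0.0, -0.4, 0.1]
grip_width: 0.283
grip_force: 0.0
top blue px [491.0, 206.0] n 185 rect [ 668.6 -529.8] 40.6 31.8 -75.9 rib (array([ 675.2, -536.6]), 21.0, 6.2, 74.5) top z 0.066
top orange px [431.0, 247.0] n 478 rect [ 556.7 -375.2] 81.2 41.6 8.4 rib (array([ 556.1, -375.1]), 31.3, 12.8, 7.0) top z 0.0534
top yellow px [441.0, 340.0] n 214 rect [ 318.8 -401.2] 85.8 23.2 -59.8 rib  top z 0.031
dp [0.13, -4.452, 0.142] rot [-0.005, 0.0487, -0.1645]
```

```bash
python3 -m inch '[{"dp":[0.02,-0.5,-0.2],"rot":[0,0,0]},{"dp":[0.03,-1,-0.2],"rot":[0,0,0]}]' | tail -1
python3 -m inch '[{"dp":[0.02,-0.5,0],"rot":[0,0,0]},{"dp":[0.03,-1,0],"rot":[0,0,0]}]' -0.1 | tail -1
python3 -m inch '[{"dp":[0.02,-0.5,0],"rot":[0,0,0]},{"dp":[0.03,-1,0],"rot":[0,0,0]}]' | tail -1
python3 -m inch '[{"dp":[0.02,-0.5,0],"rot":[0,0,0]},{"dp":[0.03,-1,0],"rot":[0,0,0]}]' | tail -1
python3 -m inch '[{"dp":[0.02,-0.2,0.1],"rot":[0,0.02,-0.08]},{"dp":[0.02,-0.45,0.3],"rot":[-0.005,0.048,-0.165]},{"dp":[0.02,-0.45,0.5],"rot":[-0.005,0.048,-0.165]},{"dp":[0.02,-0.45,0.5],"rot":[-0.005,0.048,-0.165]},{"dp":[0.02,-0.45,0.5],"rot":[-0.005,0.048,-0.165]}]' | tail -1
python3 -c "
from h import *
sets(('wrist',));plan([.5575,-.3755,.0497],7.6,0)"
```

```text
grip_force: 0.0
grip_force: 0.0
grip_force: 0.0
grip_force: 0.0
grip_force: 0.0
wrist orange px [317.0, 217.0] n 6218 rect [ 558.5 -376. ] 80.5 40.1 7.9 rib (array([ 558. , -376.2]), 31.7, 11.7, 8.2) top z 0.053
dp [-0.013, -0.011, 1.332] rot [-0.0003, -0.0016, -0.0003]
```

```bash
python3 -m inch '[{"dp":[-0.02,-0.015,0.3],"rot":[0,-0.002,0.002]},{"dp":[-0.02,-0.015,0.8],"rot":[0,-0.002,0.002]},{"dp":[-0.02,-0.015,0.8],"rot":[0,-0.002,0.002]},{"dp":[-0.02,-0.015,0.8],"rot":[0,-0.002,0.002]}]' | tail -1
python3 -c "
from h import *
plan([.5582,-.3761,.0497],8,0)"
```

```text
grip_force: 0.0
dp [0.007, 0.011, 0.545] rot [-0.001, 0.0011, -0.007]
```

```bash
python3 -m inch '[{"dp":[0.007,0.008,0.3],"rot":[-0.001,0,-0.007]},{"dp":[0.007,0.008,0.545],"rot":[-0.001,0,-0.007]},{"dp":[0.007,0.008,0.545],"rot":[-0.001,0,-0.007]},{"dp":[0.007,0.008,0.545],"rot":[-0.001,0,-0.007]}]' | tail -3
python3 -m inch '[{"dp":[0,0,0],"rot":[0,0,0]},{"dp":[0,0,0],"rot":[0,0,0]},{"dp":[0,0,0],"rot":[0,0,0]},{"dp":[0,0,0],"rot":[0,0,0]},{"dp":[0,0,0],"rot":[0,0,0]},{"dp":[0,0,0],"rot":[0,0,0]},{"dp":[0,0,0],"rot":[0,0,0]}]' 1
python3 -m inch '[{"dp":[0,0,-0.3],"rot":[0,0,0]},{"dp":[0,0,-0.7],"rot":[0,0,0]},{"dp":[0,0,-1],"rot":[0,0,0]}]' | tail -1
python3 -m inch '[{"dp":[0,0,-0.4],"rot":[0,0,0]},{"dp":[0,0,-1],"rot":[0,0,0]},{"dp":[0,0,-1],"rot":[0,0,0]}]' | tail -3
python3 -c "
from h import *
inbin(0,-65,90)"
```

```text
force: [0.1, -0.7, -0.2]
grip_width: 0.553
grip_force: 0.0
time_s: 39.0
tool_pos: [0.5568, -0.3762, 0.0288]
tool_rot: [-0.07, 0.998, 0.001, -0.0]
force: [-0.7, -0.6, 1.8]
grip_width: 0.135
grip_force: 30.0
grip_force: 30.0
force: [0.4, -0.0, -1.4]
grip_width: 0.135
grip_force: 30.0
dp [-1.149, 3.871, 0.483] rot [0.0041, -0.0408, 0.1714]
```

```bash
python3 -m inch '[{"dp":[-0.15,0.5,0],"rot":[0,0,0]},{"dp":[-0.29,1,0],"rot":[0,0,0]}]' | tail -1
python3 -m inch '[{"dp":[-0.15,0.5,0],"rot":[0,0,0]},{"dp":[-0.29,1,0],"rot":[0,0,0]}]' | tail -1
python3 -m inch '[{"dp":[-0.15,0.5,0],"rot":[0,0,0]},{"dp":[-0.29,1,0],"rot":[0,0,0]}]' | tail -1
python3 -m inch '[{"dp":[-0.15,0.4,0],"rot":[0,-0.02,0.08]},{"dp":[-0.28,0.87,0.1],"rot":[0.004,-0.041,0.171]},{"dp":[-0.28,0.87,0.1],"rot":[0.004,-0.041,0.171]},{"dp":[-0.28,0.87,0.1],"rot":[0.004,-0.041,0.171]},{"dp":[-0.28,0.87,0.1],"rot":[0.004,-0.041,0.171]}]' | tail -1
python3 -c "
from h import *
inbin(0,-65,3);look('pics/w8.png')"
```

```text
grip_force: 30.0
grip_force: 30.0
grip_force: 30.0
grip_force: 30.0
dp [-0.017, 0.009, 1.211] rot [0.0017, -0.0056, -0.0009]
wrist blue 2/98% [[-38.3, 2.3, -17.5], [39.3, 41.6, 0.3]] 4236
wrist orange 2/98% [[-49.5, -99.2, 2.2], [46.7, 97.8, 30.3]] 100
wrist green 2/98% [[-38.7, 45.0, -9.9], [39.6, 83.0, -0.2]] 3648
wrist ribs y [0, 0, 0, 0, 0, 0, 0, 0, 0, 752, 344, 0, 0, 0, 476, 639, 10, 0, 0, 394, 686, 220, 0, 0, 0] z98 25.4
scene blue 2/98% [[-50.0, 4.8, -15.7], [17.7, 62.4, 25.9]] 215
scene green 2/98% [[-49.9, 46.0, -15.0], [17.9, 70.4, 13.0]] 74
scene ribs y [0, 0, 0, 0, 0, 0, 0, 0, 0, 35, 88, 0, 0, 0, 14, 69, 59, 0, 0, 0, 49, 95, 0, 0, 0] z98 27.3
top blue 2/98% [[-39.4, 15.4, -16.1], [8.5, 45.7, 25.7]] 121
top orange 2/98% [[-50.3, 96.0, 21.8], [47.8, 98.9, 31.0]] 34
top green 2/98% [[-40.3, 44.8, -7.8], [18.9, 83.8, 21.9]] 185
top ribs y [0, 0, 0, 0, 0, 0, 0, 0, 0, 0, 0, 0, 0, 0, 1, 9, 0, 0, 0, 9, 19, 3, 0, 0, 0] z98 31.6
```

View pics/w8.png

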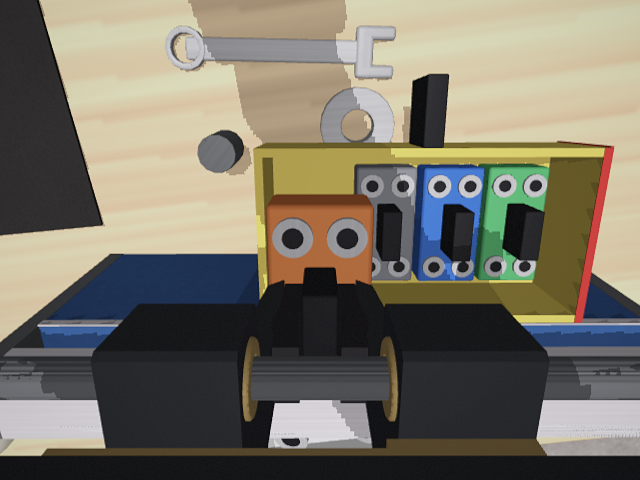

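Wrist picture: grey (385,220), blue (450,220) and green (515,220) stand in the bin, with orange held above the free slot at (320,240). Lower it.

```bash
python3 -m inch '[{"dp":[-0.017,0.01,0.3],"rot":[0.002,-0.005,0]},{"dp":[-0.017,0.01,0.6],"rot":[0.002,-0.005,0]},{"dp":[-0.017,0.01,0.6],"rot":[0.002,-0.005,0]},{"dp":[-0.017,0.01,0.6],"rot":[0.002,-0.005,0]}]' | grep force
python3 -c "
from h import *
inbin(0,-65,3)"
```

```text
force: [0.1, 0.5, -1.5]
grip_force: 30.0
dp [0.013, -0.021, 0.627] rot [0.0006, 0.0008, 0.0001]
```

```bash
python3 -m inch '[{"dp":[0.013,-0.02,0.3],"rot":[0,0,0]},{"dp":[0.013,-0.02,0.55],"rot":[0,0,0]},{"dp":[0.013,-0.02,0.63],"rot":[0,0,0]},{"dp":[0.013,-0.02,0.63],"rot":[0,0,0]},{"dp":[0.013,-0.02,0.63],"rot":[0,0,0]}]' | grep force
python3 -m inch '[{"dp":[0,0,0],"rot":[0,0,0]},{"dp":[0,0,0],"rot":[0,0,0]},{"dp":[0,0,0],"rot":[0,0,0]}]' 0.43 | grep -E "force|width"
python3 -m inch '[{"dp":[0,0,-0.1],"rot":[0,0,0]},{"dp":[0,0,-0.4],"rot":[0,0,0]},{"dp":[0,0,-0.98],"rot":[0,0,0]},{"dp":[0,0,-1],"rot":[0,0,0]},{"dp":[0,0,-1],"rot":[0,0,0]},{"dp":[0,0,-1],"rot":[0,0,0]}]' | tail -3
python3 -c "
from h import *
look('pics/w9.png');hung();sets(('top',));inbin(0,82,100);inbin(0,82,46)
p,d,m,W=snap('scene','pics/s9.png')"
```

```text
force: [0.1, 0.3, -1.8]
grip_force: 30.0
force: [-0.4, -0.4, -0.7]
grip_width: 0.287
grip_force: 0.0
force: [0.1, -1.1, -0.3]
grip_width: 0.282
grip_force: 0.0
wrist blue 2/98% [[-38.4, 2.3, -17.3], [39.5, 41.5, 3.6]] 5016
wrist orange 2/98% [[-38.4, -83.7, -13.0], [39.6, 96.3, 28.2]] 5002
wrist green 2/98% [[-38.7, 45.0, -11.4], [39.8, 83.1, -0.3]] 4363
wrist ribs y [0, 0, 0, 186, 808, 145, 0, 0, 0, 914, 410, 0, 0, 0, 627, 781, 9, 0, 0, 506, 836, 264, 0, 0, 0] z98 25.4
scene blue 2/98% [[-49.8, 5.6, -14.8], [17.6, 62.8, 25.2]] 216
scene orange 2/98% [[-50.7, -82.4, -16.1], [18.6, 97.4, 31.0]] 178
scene green 2/98% [[-50.4, 46.5, -15.3], [17.6, 69.8, 12.9]] 75
scene ribs y [0, 0, 0, 5, 42, 71, 0, 0, 0, 32, 92, 0, 0, 0, 19, 64, 62, 0, 0, 1, 53, 88, 0, 0, 0] z98 27.5
top blue 2/98% [[-39.6, 11.6, -14.8], [0.9, 45.3, 24.7]] 110
top orange 2/98% [[-47.8, 95.6, 17.5], [47.6, 98.8, 31.8]] 37
top green 2/98% [[-39.8, 45.1, -8.3], [20.2, 84.3, 23.4]] 170
top ribs y [0, 0, 0, 0, 0, 0, 0, 0, 0, 0, 0, 0, 0, 0, 2, 11, 0, 0, 0, 4, 16, 7, 0, 0, 0] z98 30.8
scene yel [[-115.2, -52.8, -46.9], [-31.4, 137.4, 1.9]] 1620
scene red [[-111.7, 134.4, -57.0], [-29.1, 155.8, 3.5]] 951
top floor at x-55: -76.5 slope deg [ 5.1 11. ] 17
top yel [[-114.0, -54.3, -57.9], [-4.9, 148.4, 4.2]] 318
top blue px [490.0, 206.0] n 189 rect [ 665.1 -528.1] 43.9 29.4 -88.9 rib (array([ 674.9, -538.7]), 21.5, 5.5, 77.0) top z 0.0651
top yellow px [441.0, 340.0] n 227 rect [ 318.4 -401.3] 87.1 23.0 -62.1 rib  top z 0.0298
dp [-0.012, 1.469, 0.012] rot [0.0003, -0.0007, 0.0005]
dp [-0.013, 1.469, 0.552] rot [0.0003, -0.0007, 0.0005]
```

View pics/s9.png

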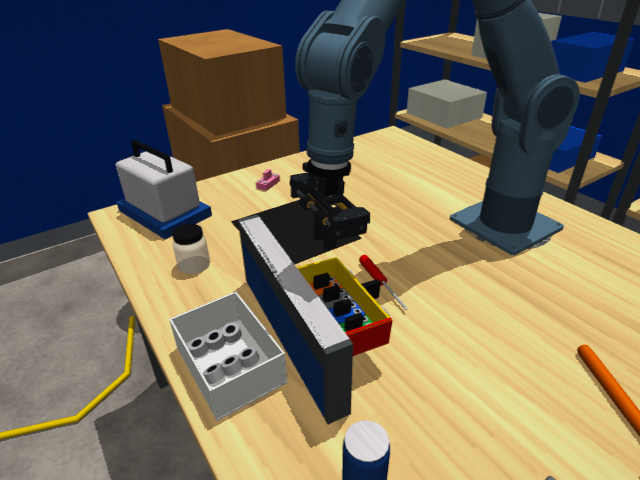

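Scene picture: four sets stand in the hung bin around (340,300), the mat is empty and the bystanders are in place. Now the skim from the red end.

```bash
python3 -m inch '[{"dp":[0,0.3,0],"rot":[0,0,0]},{"dp":[0,0.8,0],"rot":[0,0,0]}]' 1 | tail -1
python3 -m inch '[{"dp":[-0.01,0.3,0],"rot":[0,0,0]},{"dp":[-0.01,0.67,0],"rot":[0,0,0]},{"dp":[-0.01,0.67,0],"rot":[0,0,0]},{"dp":[-0.01,0.67,0.3],"rot":[0,0,0]},{"dp":[-0.01,0.67,0.55],"rot":[0,0,0]},{"dp":[-0.01,0.67,0.55],"rot":[0,0,0]},{"dp":[-0.01,0.67,0.55],"rot":[0,0,0]},{"dp":[-0.01,0.67,0.55],"rot":[0,0,0]}]' | grep force
python3 -c "
from h import *
inbin(0,82,46);inbin(0,-82,46)"
```

```text
grip_force: 0.0
force: [0.0, -0.2, 0.1]
grip_force: 0.0
dp [0.009, -0.002, 0.021] rot [0.0009, 0.0011, 0.0002]
dp [0.01, -1.642, 0.019] rot [0.0009, 0.0011, 0.0002]
```

```bash
python3 -m inch '[{"dp":[0.01,-0.2,0.01],"rot":[0,0,0]},{"dp":[0.01,-0.4,0.01],"rot":[0,0,0]},{"dp":[0.01,-0.6,0.01],"rot":[0,0,0]},{"dp":[0.01,-0.82,0.01],"rot":[0,0,0]},{"dp":[0.01,-0.82,0.01],"rot":[0,0,0]},{"dp":[0.01,-0.82,0.01],"rot":[0,0,0]}]' | grep force
python3 -c "
from h import *
inbin(0,0,46)"
python3 -m inch '[{"dp":[0,-0.2,0],"rot":[0,0,0]},{"dp":[0,-0.4,0],"rot":[0,0,0]},{"dp":[0,-0.6,0],"rot":[0,0,0]},{"dp":[0,-0.82,0],"rot":[0,0,0]},{"dp":[0,-0.82,0],"rot":[0,0,0]},{"dp":[0,-0.82,0],"rot":[0,0,0]}]' | grep force
python3 -c "
from h import *
inbin(0,-82,46)"
python3 -m inch '[{"dp":[0,0,-0.4],"rot":[0,0,0]},{"dp":[0,0,-1],"rot":[0,0,0]},{"dp":[0,0,-1],"rot":[0,0,0]},{"dp":[0,0,-1],"rot":[0,0,0]},{"dp":[0,0,-1],"rot":[0,0,0]}]' | grep -E "force|time"
python3 -c "
from h import *
look('pics/w10.png');hung()"
```

```text
force: [-0.4, 0.3, -0.7]
grip_force: 0.0
dp [-0.009, -0.008, -0.002] rot [0.001, -0.0, 0.0006]
force: [-0.3, 0.1, -0.2]
grip_force: 0.0
dp [-0.008, -0.006, -0.003] rot [0.0009, 0.0, 0.0005]
time_s: 47.25
force: [-0.5, 0.5, 0.3]
grip_force: 0.0
wrist blue 2/98% [[-38.5, 1.9, -16.2], [39.4, 41.2, 1.2]] 3725
wrist orange 2/98% [[-44.2, -99.0, -3.4], [30.1, 25.5, 25.0]] 3514
wrist green 2/98% [[-38.7, 44.7, -9.6], [39.5, 82.7, -0.2]] 3216
wrist ribs y [0, 98, 593, 146, 0, 0, 0, 0, 40, 660, 269, 0, 0, 0, 480, 538, 1, 0, 0, 387, 595, 164, 0, 0, 0] z98 25.5
scene blue 2/98% [[-49.9, 3.8, -15.0], [17.5, 61.9, 25.7]] 211
scene orange 2/98% [[-50.2, -94.5, -15.8], [16.2, 96.8, 27.5]] 324
scene green 2/98% [[-50.5, 42.7, -15.5], [18.2, 68.9, 13.4]] 73
scene ribs y [0, 0, 41, 72, 0, 0, 0, 0, 0, 38, 89, 0, 0, 0, 17, 72, 50, 0, 0, 1, 50, 97, 0, 0, 0] z98 27.3
top blue 2/98% [[-39.6, 3.2, -13.9], [4.0, 44.8, 26.1]] 169
top orange 2/98% [[-49.4, 95.8, 20.1], [45.9, 99.0, 30.8]] 31
top green 2/98% [[-39.7, 45.0, -8.4], [37.1, 84.6, 24.2]] 222
top ribs y [0, 0, 0, 0, 0, 0, 0, 0, 0, 0, 0, 0, 0, 0, 20, 24, 0, 0, 0, 16, 38, 6, 0, 0, 0] z98 30.2
scene yel [[-116.1, -52.8, -46.3], [-30.4, 136.5, 2.2]] 1421
scene red [[-112.2, 122.9, -57.4], [-29.2, 155.2, 3.0]] 946
top floor at x-55: -81.2 slope deg [ 3.1 12.2] 17
top yel [[-114.0, 46.4, -57.6], [-4.6, 148.1, 5.4]] 324
```

View pics/w10.png

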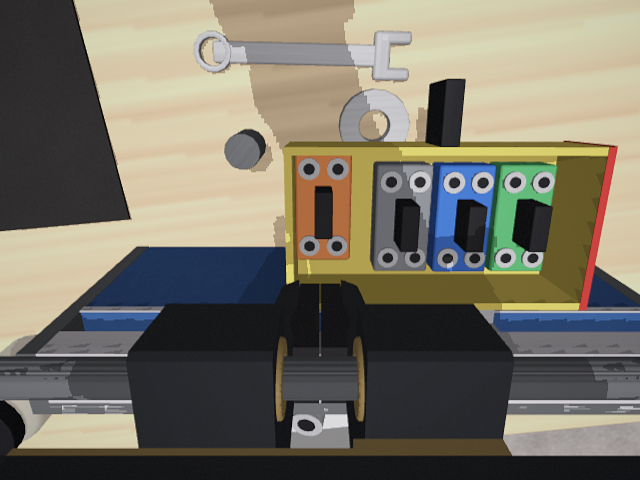

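Run:
```python
from h import *
Rp=R.from_euler("z",GY,degrees=True).as_matrix();B=Rp@R.from_euler("y",-4.1,degrees=True).as_matrix();o=G+Rp@np.r_[-57,50.,-30]/1000
p,d,m,W=snap("wrist");P=((cloud(d,m,W)-o)@B)*1000;H=hsv(p).astype(int)
b=(d>0)&(abs(P[...,0])<52)&(P[...,1]<-44)&(P[...,1]>-100)&(P[...,2]>-20)&(P[...,2]<60)
q=P[b&(H[...,0]>=6)&(H[...,0]<=19)&(H[...,1]>100)]
t=q[q[:,2]>-8];c=np.linalg.lstsq(np.c_[t[:,:2],np.ones(len(t))],t[:,2],rcond=None)[0]
t=t[abs(t[:,2]-t[:,:2]@c[:2]-c[2])<1.5];c=np.linalg.lstsq(np.c_[t[:,:2],np.ones(len(t))],t[:,2],rcond=None)[0]
print("top plane",c, np.degrees(np.arctan(c[:2])),rect(t/1000), len(t))
r=P[b&(H[...,2]<50)&(P[...,2]>18)];print("rib",rect(r/1000),np.percentile(r[:,2],[50,98]))
s=env.observe();print(s["tool_pos"],s["time_s"])
```

```text
top plane [-3.84949865e-03  1.24165183e-04 -1.68813568e+00] [-0.22055894  0.00711414] (array([ -6.5, -79.7]), 76.3, 39.7, -0.1) 3076
rib (array([ -8.1, -79.3]), 32.0, 11.1, -0.2) [24.24780368 25.71003314]
[0.61291464 0.00531318 0.23965487] 47.55
```

Wrist picture: orange was knocked to the end wall (323,207) but stands flat at bin (-8,-79) mm, within its limits. The others stand at (405,215), (460,215) and (520,215). Hand in.

```bash
python3 -c "
from bench import env
print(env.sign_off())"
```

```text
the job is handed in; nothing more can be done
None
```

The bin hangs seated on the rail, all four socket sets stand upright in it below the rim, the skim from the red end to the other end is done, and the job is handed in; no verdict came back. The orange set was knocked about 15 mm against the end wall late in the run but still stands flat in the bin, so I left it there.

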